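# Clear up the sewing table: bobbins in the canister, spools stood up

### The job

Clear up the sewing table. Unscrew the canister's captive lid and swing it right aside, drop all the loose bobbins into the canister, then swing the lid back over it and screw it fully down again. Stand every toppled thread spool upright on the plywood board, and leave the scissors, pincushion and tape roll alone.

Things in the scene. Friction and masses are not known exactly. Their poses are not given: they have to be found in the camera images.
- canister: round clear glass canister fixed to the table, outer diameter 96, inner diameter 88, 80 high, floor 5 thick, with a steel bracket post of diameter 16 and height 88 standing 80 from its axis towards its own +y. Origin at the centre of its underside, z up. Position and yaw vary from start to start.
- mouth (a point): centre of the canister's mouth, level with its rim, 80 above the table; axes as the canister's.
- pin (a point): top of the bracket post, on the vertical axis about which the lid swings, 80 from the canister's axis; axes as the canister's. The lid's axis is always 80 from the pin; fully open it lies 80 in +x and 80 in +y of the canister's axes from the canister's axis. While the lid swings, turn the hand with it, so that it is not twisted on its arm.
- lid_swing (a joint): angle (rad) of the lid's arm about the pin: 0 = lid centred over the mouth (a stop), grows anticlockwise seen from above to 1.6 (a stop); from 1.35 the mouth is wholly clear. Stays where left (friction 0.06 N m). A plug 4.5 deep under the lid sits inside the rim: no swinging until unscrewed by about 1.8 rad, and no screwing down unless swung home.
- lid_twist (a joint): how far the lid is unscrewed (rad): 0 = screwed fully down (a stop; it starts within 0.25 of that), grows anticlockwise seen from above, relative to the swing arm, to 2.7 (a stop). It rises 2.5 mm per rad and stays where left (friction 0.08 N m). One wrist turn is not enough: turn, let go, regrip, turn again.
- lid_grip (a point): middle of the wooden grip bar on the lid's axis. The lid is an aluminium disc of diameter 100; the bar on its flat top is 64 long (this point's x), 14 wide (its y) and 24 high; this point is at mid-height, 12 above the disc's top. Screwed down it is 104 above the table. Axes turn with the lid.
- board: flat plywood board fixed on the table, 110 (its x) by 180 (its y) by 8 thick, where the spools are to stand. Origin at the centre of its underside, z up. Position and yaw vary. A standing spool's centre is 41 above the table.
- bobbin1: a sewing-machine bobbin: small steel-rimmed disc wound with pale thread, diameter 24, height 14, 20 g, lying flat on the table to begin with. Origin at the centre of its underside, z up through its hole. It may be absent (None).
- bobbin2: a sewing-machine bobbin: small steel-rimmed disc wound with pale thread, diameter 24, height 14, 20 g, lying flat on the table to begin with. Origin at the centre of its underside, z up through its hole. It may be absent (None).
- bobbin3: a sewing-machine bobbin: small steel-rimmed disc wound with pale thread, diameter 24, height 14, 20 g, lying flat on the table to begin with. Origin at the centre of its underside, z up through its hole. It may be absent (None).
- bobbin4: a sewing-machine bobbin: small steel-rimmed disc wound with pale thread, diameter 24, height 14, 20 g, lying flat on the table to begin with. Origin at the centre of its underside, z up through its hole. It may be absent (None).
- spool1: a toppled spool of pale thread: diameter 32, length 66, with flat eight-sided white ends (32 across flats, flush with the winding) so that it does not roll away; about 60 g, lying on its side to begin with. Origin at its centre; its own x axis runs along its length, so it stands when x is vertical. Both ends are alike. It may be absent (None).
- spool2: a toppled spool of pale thread: diameter 32, length 66, with flat eight-sided white ends (32 across flats, flush with the winding) so that it does not roll away; about 60 g, lying on its side to begin with. Origin at its centre; its own x axis runs along its length, so it stands when x is vertical. Both ends are alike. It may be absent (None).
- scissors: bystander: dressmaking scissors with black handles lying flat, about 200 by 50 by 12; origin under their middle, blades to their +x. Leave alone.
- pincushion: bystander: red round pincushion with pins, diameter 68, 40 high; origin under its centre. Leave alone.
- tape: bystander: rolled yellow tape measure, diameter 60, 18 high, lying flat; origin under its centre. Leave alone.

How it is judged (in metres and radians):
On the way, in this order (a step that is already met when the one before it is completed fails the run):
1. the lid is unscrewed (value of joint lid_twist above 1.8 rad), for 0.2 s.
2. the lid is swung aside (value of joint lid_swing above 1.3 rad), for 0.2 s.
3. every bobbin is in the canister (horizontal distance between each of bobbin1, bobbin2, bobbin3, bobbin4 and mouth below 0.045 m and height (world z) of each of bobbin1, bobbin2, bobbin3, bobbin4 below 0.075 m), for 0.2 s.
4. the lid is back over the canister and screwed down, bobbins inside (all of step 3 and value of joint lid_swing below 0.1 rad and value of joint lid_twist below 0.2 rad), for 0.2 s.
At the end, for the whole second after the job is handed in: Every bobbin present is inside the canister (below its rim); the lid is swung home (within 0.10 rad) and screwed fully down (within 0.20 rad); every spool present stands upright (within 0.12 rad, either end up) with its centre over the plywood board and its foot on it, at rest (all of step 4 and angle between the x axis of each of spool1, spool2 and the z axis of board, either way round below 0.12 rad and x of spool1 in the frame of board between -0.052 and 0.052 m and y of spool1 in the frame of board between -0.087 and 0.087 m and z of spool1 in the frame of board between 0.035 and 0.047 m and linear speed of each of spool1, spool2 below 0.03 m/s and x of spool2 in the frame of board between -0.052 and 0.052 m and y of spool2 in the frame of board between -0.087 and 0.087 m and z of spool2 in the frame of board between 0.035 and 0.047 m); the robot touches nothing.
It fails at once if the scissors is pushed aside (more than 3 cm) (distance of scissors from where it was at the start of the episode above 0.03 m).
It fails at once if the pincushion is pushed aside (more than 3 cm) (distance of pincushion from where it was at the start of the episode above 0.03 m).
It fails at once if the tape is pushed aside (more than 3 cm) (distance of tape from where it was at the start of the episode above 0.03 m).
Of bobbin1, bobbin2, bobbin3, bobbin4 only 3 to 4 are there at a start; the rules pass over those that are not, and their reading is None.
Of spool1, spool2 only 1 to 2 are there at a start; the rules pass over those that are not, and their reading is None.
At some moment in a run one of bobbin1, bobbin2, bobbin3, bobbin4, spool1, spool2 may be knocked a few centimetres aside while the robot is not near it.
It also fails if it takes over 200 s, if anything falls off the work surface, if the arm or the gripper's body presses on something with over 40 N, if the wrist force passes 120 N, or if a joint passes its speed limit or range.

### The arm

A 6-joint arm with a two-finger parallel gripper is mounted at the origin on the work surface. World frame = base frame: x ahead of the robot, y to its left, z up, the work surface at z = 0. Lengths are in m, angles in degrees, forces in N, time in s.
With the tool pointing down it reaches from about 0.25 to 0.725 m from the base axis. Payload 9.7 kg.
Tool frame: the origin (TCP) lies midway between the tips of the shut fingers; the grasp point (between the pads) lies 19 mm behind it (grip_point_offset is the distance from the TCP to the grasp point, in m); y points along the fingers, z is the direction in which the jaws open and shut, and the axes are right-handed (so a half turn about y gives the same grasp; the last joint's range is limited). The gripper opens to 85 mm and grips with 20 to 120 N. Pads are 22 mm wide; open, the fingers measure 114 mm over their backs; the gripper's body (76 mm by 85 mm) begins 54 mm behind the grasp point. The pads swing forward as they close: fully open they stand 13 mm farther back than shut.
Start: joints at [66.463, 4.979, 10.078, 95.1, 0, 90], TCP at [0.22, 0.504, 0.231] pointing down, gripper open.
Joint ranges: [-179.16, 179.16], [-48.56, 103.87], [-65.8, 70.77], [-126.05, 130.52], [-82.76, 87.17], [-180, 180]. Speed limits (degrees/s): [127.2, 127.2, 147.25, 180, 180, 180].

### API

Orientations are given as [roll, pitch, yaw] about the fixed x, y, z axes, in that order (R = Rz(yaw) Ry(pitch) Rx(roll)).
In Python, from workcell import get_obs, camera, job_done, grip_point_offset gives the robot as it stands.
- The arm moves only by the tool move_arm, never from a script. Its argument "deltas" is a list that holds one entry, the list of rows, each a list of 4 numbers: the shift along the tool's x, y, z in m, then the turn about the tool's y in degrees. A call has 1 to 5 rows; each row is the pose to reach, as a shift and turn from the pose commanded when the call began, along the tool's axes at that moment; what a row does not reach only later rows make up. A row lasts 1/10 s, in which the tool goes at most 50 mm and 8.59 degrees, less where a joint would pass 70% of its speed; a pose out of reach is approached as far as the arm can. A call with a gripper value outside its range is refused whole. "claw" is the finger opening in m, from 0 to 0.0854, set as the call begins (left out, the last holds). The fingers move at their own pace and stop on an object; "newtons" is the grip in N (left out, the last holds). Time passes only in rows, so rows that repeat a pose let the fingers close. It gives the time, the measured TCP pose, the force and the opening at its end, in the units of the state.
- get_obs(): the state, without advancing time (a new reading comes with each control period).
- camera(name): name is "scene" or "side" or "wrist"; returns a dict with "color" (384x512x3 uint8, blue, green, red), "range_z" (384x512 float32, m along the optical axis (not along the pixel's ray), 0 where there is no reading), "fx", "fy", "cx", "cy" (pixels), "T" (4x4, takes a point from camera to world coordinates). Camera axes: x right, y down, z forward; pixel columns grow to the right and rows downward; lengths in m; the calibration is good to about 2 mm. A picture is of the moment at which its call begins.
- job_done(): hands the job in, once; it reports no verdict.
The state is a dict: "time": time; "q": joint angles; "qd": joint speeds; "joint_efforts": joint torques, N m; "ee_pos": TCP position; "tcp_rot": TCP orientation; "wrist_force": force on the tool from outside, world axes, zero at the start; "torque": the same for the moment, N m; "opening": finger opening in m.
Only numpy, scipy, OpenCV 4.12 (cv2) and the standard library are available. Lean on these libraries where they do the work, as an engineer would, in place of code of your own. Each camera call takes 0.05 s, during which the arm holds its last target. There are 200 camera calls.

## Working session

There is one attempt and no reset: what is moved stays moved. The work goes in short steps, Python scripts to look and compute and a tool call to move; the robot and the scene stay as the last step left them, time stands still between calls to the robot, and variables do not carry over. Pictures are saved under pics/ and viewed, about 12 in all and at most 16, crops included, and the job is handed in when it is done.

Besides the shell and the picture viewer there is one more tool, called after "Request:" as name(argument=value, ...), one argument or row to a line, values as JSON. move_arm: Moves the arm, as the interface text tells. Its arguments: {"type":"object","properties":{"deltas":{"type":"array"},"claw":{"type":"number"},"newtons":{"type":"number"}},"required":["deltas"]}

```bash
ls; mkdir -p pics
cat > h.py <<'E'
import numpy as np, cv2
from workcell import get_obs, camera, job_done, grip_point_offset
def cloud(c):
    z=c["range_z"].astype(float); v,u=np.mgrid[:z.shape[0],:z.shape[1]]
    P=np.dstack([(u-c["cx"])/c["fx"]*z,(v-c["cy"])/c["fy"]*z,z])@c["T"][:3,:3].T+c["T"][:3,3]
    P[z==0]=np.nan
    return P
E
python3 - <<'E'
from h import *
o=get_obs(); print(o, grip_point_offset)
ims=[]
for n in("scene","side"):
    c=camera(n); np.savez(f"pics/{n}0.npz",**c); print(n,c["T"].round(3).tolist(),c["fx"]); cv2.imwrite(f"pics/{n}0.png",cv2.resize(c["color"],(800,600)))
E
```

```text
pics
{'time': 0.0, 'q': array([6.64628074e+01, 5.01075154e+00, 1.00348631e+01, 9.51007894e+01,
       7.54579904e-04, 8.99992974e+01]), 'qd': array([ 0.04456621, -0.00597487, -0.01670713,  0.01787752,  0.0914056 ,
        0.04832436]), 'joint_efforts': array([-1.27082694e-03, -5.20381987e+01,  4.64811015e+01,  1.62423350e-02,
       -1.46847492e-04,  2.85607250e-06]), 'ee_pos': array([0.21954143, 0.50402517, 0.23059009]), 'tcp_rot': array([-9.00766778e+01,  7.55519526e-04, -2.35364910e+01]), 'wrist_force': array([-0.91105865, -0.34658258,  0.17074734]), 'torque': array([ 0.02977317, -0.00076172, -0.01670148]), 'opening': 0.08538552832749474} 0.0187
scene [[-0.142, 0.572, -0.808, 1.378], [0.99, 0.081, -0.117, 0.095], [-0.001, -0.817, -0.577, 0.628], [0.0, 0.0, 0.0, 1.0]] 388.8326647573649
side [[-0.931, -0.204, 0.302, 0.371], [-0.364, 0.496, -0.788, 0.611], [0.011, -0.844, -0.536, 0.541], [0.0, 0.0, 0.0, 1.0]] 351.5725590960884
```

View pics/scene0.png

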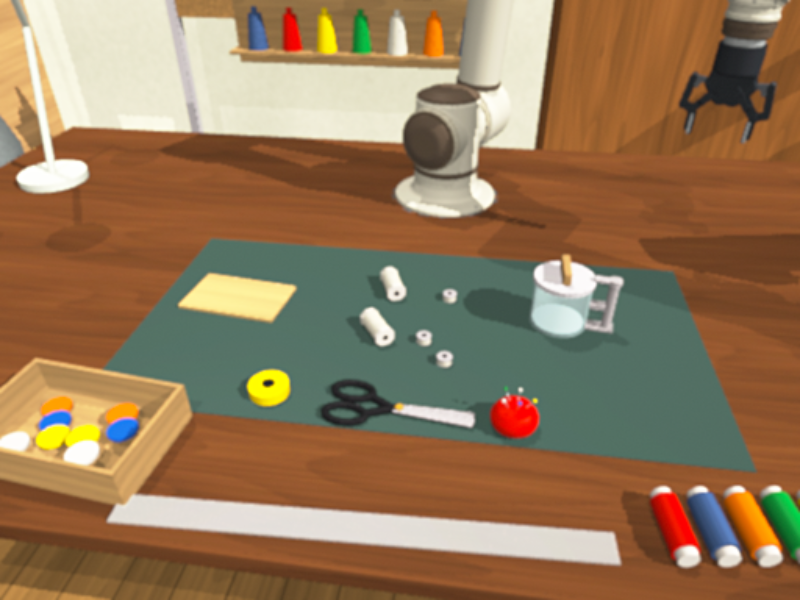

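View pics/side0.png

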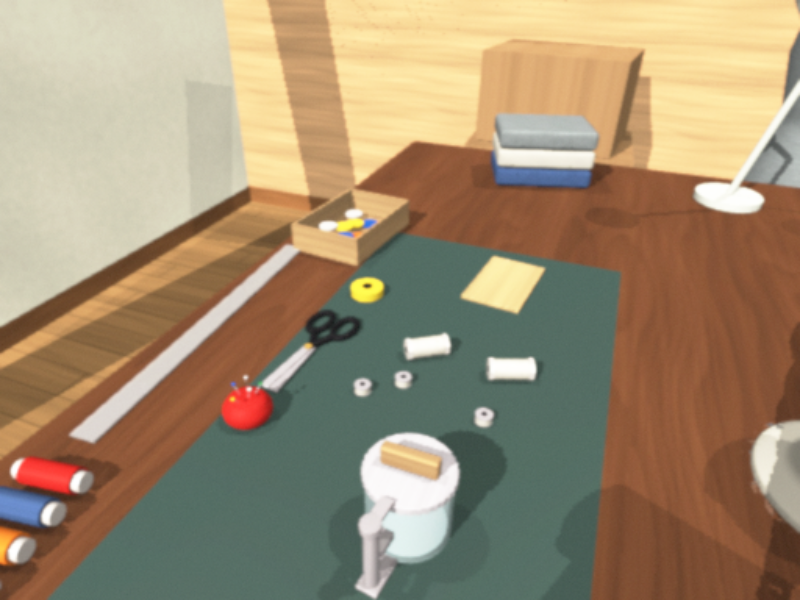

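Scene view: lid grip bar at (567,268), post at (612,300), bobbins at (450,296), (424,338), (444,359), spools at (393,284), (377,328), board at (238,297); the side view shows the same items and no fourth bobbin. Now measuring.

```bash
cat >> h.py <<'E'
def blobs(c, zmin=.004, zmax=.14, amin=12):
    "white/wood/red things above the table, clustered in the picture"
    P=cloud(c); z=P[...,2]
    ok=(z>zmin)&(z<zmax)&(P[...,0]>.2)&(P[...,0]<.75)&(abs(P[...,1])<.5)
    n,l,st,ce=cv2.connectedComponentsWithStats(ok.astype(np.uint8),connectivity=4)
    for i in range(1,n):
        if st[i,4]<amin: continue
        p=P[l==i]; zt=np.nanpercentile(p[:,2],95); t=p[p[:,2]>zt-.006]
        (cx,cy),(w,h),a=cv2.minAreaRect((t[:,:2]*1000).astype(np.float32))
        yield dict(px=ce[i].round(),n=int(st[i,4]),top=round(zt*1000),rect=np.round([cx,cy,w,h,a]),col=np.median(c["color"][l==i],0),P=p)
E
python3 - <<'E'
from h import *
for n in("scene","side"):
    c=dict(np.load(f"pics/{n}0.npz")); print(n)
    P=cloud(c); g=P[(abs(P[...,2])<.01)&(P[...,0]>.3)&(P[...,0]<.6)]; print("table z",np.median(g[:,2]),g[:,2].std())
    for b in blobs(c): print(b["px"],b["n"],b["top"],b["rect"],b["col"])
    # board by colour
    hsv=cv2.cvtColor(c["color"],cv2.COLOR_BGR2HSV)
    m=(hsv[...,0]>12)&(hsv[...,0]<30)&(hsv[...,1]>40)&(hsv[...,2]>150)&(abs(P[...,2]-.008)<.005)&(P[...,0]>.2)&(P[...,0]<.75)
    k,l,st,ce=cv2.connectedComponentsWithStats(m.astype(np.uint8)); i=1+np.argmax(st[1:,4]); q=P[l==i]
    print("board",st[i],cv2.minAreaRect((q[:,:2]*1000).astype(np.float32)),q[:,2].mean())
    # bar
    m=(P[...,2]>.104)&(P[...,2]<.13)&(P[...,0]>.2)&(P[...,0]<.75)&(abs(P[...,1])<.5); q=P[m]
    print("bar",len(q),cv2.minAreaRect((q[:,:2]*1000).astype(np.float32)),q[:,2].max())
    m=(P[...,2]>.085)&(P[...,2]<.1)&(P[...,0]>.2)&(P[...,0]<.75)&(abs(P[...,1])<.5); q=P[m]
    print("lid",len(q),cv2.minEnclosingCircle((q[:,:2]*1000).astype(np.float32)),cv2.minAreaRect((q[:,:2]*1000).astype(np.float32)))
E
```

```text
scene
table z 0.00011316721407383934 0.0021222867354996075
[364. 191.] 2041 103 [500. 279.  96.  63.  89.] [205. 209. 204.]
[250. 182.] 219 31 [443. -60.  69.  24.  23.] [225. 237. 243.]
[152. 190.] 1399 9 [ 506. -334.  180.  119.   83.] [153. 238. 253.]
[287. 189.] 51 15 [458.  49.  22.  22.  43.] [201. 210. 218.]
[240. 209.] 290 31 [579. -65.  68.  25.  35.] [226.5 238.  244. ]
[270. 216.] 64 15 [587.  15.  23.  25.  62.] [209.  215.5 225. ]
[284. 229.] 72 15 [636.  54.  24.  23.  16.] [211.5 215.5 225.5]
[173. 244.] 253 19 [ 731. -199.   37.   60.    0.] [  0. 254. 255.]
[228. 251.] 298 12 [727. -63.  89.  43.  88.] [44. 43. 42.]
[328. 256.] 63 39 [742. 160.  15.  41.   2.] [ 55.  57. 248.]
[268. 261.] 22 8 [747.  27.  36.   5.  88.] [227. 228. 236.]
board [ 114  176   75   30 1420] ((505.86181640625, -335.4375915527344), (187.60690307617188, 119.1781997680664), 83.46050262451172) 0.007067795368150054
bar 98 ((499.45880126953125, 238.1721954345703), (14.155078887939453, 62.90709686279297), 88.88224792480469) 0.11742782322765788
lid 723 ((499.05865478515625, 258.30511474609375), 70
[... 568 characters left out ...]
7.] 87 16 [632.  56.  24.  22.  90.] [210. 214. 221.]
[163. 262.] 417 40 [738. 166.  47.  23.  88.] [ 45.  51. 233.]
[310. 266.] 104 16 [453.  50.  21.  24.  14.] [215. 219. 225.]
[259. 322.] 4741 116 [494. 242.  64.  15.   1.] [227. 228. 227.]
board [ 296  164   53   37 1154] ((506.4010314941406, -337.5140380859375), (197.89044189453125, 115.87242126464844), 83.05126190185547) 0.008587041948099157
bar 456 ((493.8001403808594, 241.86639404296875), (64.1454849243164, 15.288741111755371), 0.030685389414429665) 0.11927329130497955
lid 2228 ((494.58935546875, 260.8848876953125), 71.3362045288086) ((502.2826843261719, 252.6073455810547), (131.2500762939453, 100.64447784423828), 52.86260986328125)
```

Request:
move_arm(
  deltas=[
    [[0,0,0,0]],
  ],
  claw=0.0854,
)

```text
time: 0.2
ee_pos: [0.2196, 0.5041, 0.2308]
tcp_rot: [-90.0, 0.0, -23.5]
wrist_force: [-0.4, -1.3, 0.1]
opening: 0.0854
```

Request:
move_arm(
  deltas=[
    [[0.045,0,-0.0165,-4.7],[0.09,0,-0.033,-9.4],[0.135,0,-0.0495,-14.1],[0.18,0,-0.066,-18.8],[0.225,0,-0.0825,-23.5]],
  ],
)

```text
time: 0.7
ee_pos: [0.394, 0.3372, 0.2312]
tcp_rot: [-90.0, -0.0, 0.2]
wrist_force: [1.7, 1.1, 0.8]
opening: 0.0857
```

Request:
move_arm(
  deltas=[
    [[0.03,0,-0.03,0],[0.06,0,-0.06,0],[0.09,0,-0.09,0],[0.104,0,-0.099,0],[0.104,0,-0.099,0]],
  ],
)

```text
time: 1.2
ee_pos: [0.4982, 0.2384, 0.2306]
tcp_rot: [-90.0, 0.0, -0.2]
wrist_force: [-0.5, -0.4, -0.0]
opening: 0.0858
```

Run:
```python
from h import *
o=get_obs(); print(o['q'].round(1),o['ee_pos'].round(4),o['tcp_rot'].round(2))
c=camera("wrist"); np.savez("pics/w1.npz",**c); cv2.imwrite("pics/w1.png",c["color"]); print(c["T"].round(3).tolist(),c["fx"])
P=cloud(c)
near=np.hypot(P[...,0]-.497,P[...,1]-.24)
q=P[(P[...,2]>.108)&(P[...,2]<.13)&(near<.06)]; print("bar",len(q),cv2.minAreaRect((q[:,:2]*1000).astype(np.float32)),np.median(q[:,2]))
q=P[(P[...,2]>.088)&(P[...,2]<.097)&(near<.06)]; print("lid",len(q),cv2.minAreaRect((q[:,:2]*1000).astype(np.float32)),cv2.minEnclosingCircle((q[:,:2]*1000).astype(np.float32)),np.median(q[:,2]))
```

```text
[25.6  5.3 10.4 95.1 -0.  25.8] [0.4982 0.2384 0.2306] [-9.002e+01  4.000e-02 -2.100e-01]
[[0.003, 0.963, 0.268, 0.429], [1.0, -0.003, -0.001, 0.24], [-0.001, 0.268, -0.963, 0.373], [0.0, 0.0, 0.0, 1.0]] 323.89850145344076
bar 1268 ((492.0172119140625, 241.09107971191406), (63.060150146484375, 13.636826515197754), 0.20779624581336975) 0.11543601367185088
lid 8427 ((492.7315368652344, 241.005615234375), (100.64913940429688, 101.09501647949219), 35.69771194458008) ((493.7537536621094, 245.3510284423828), 55.08971405029297) 0.09167691598731881
```

View pics/w1.png

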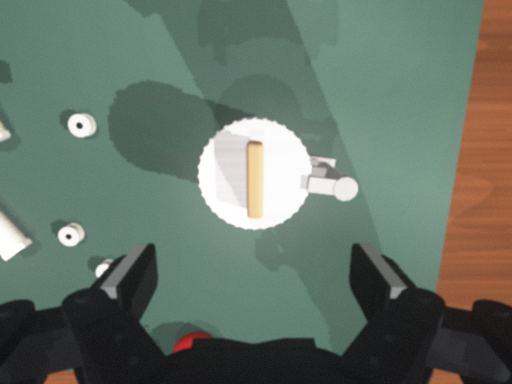

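The wrist view shows the lid at (256,173), bar vertical in the picture, post top at (346,188), bobbins at (82,125), (70,234), (104,267).

Run:
```python
from h import *
c=dict(np.load("pics/w1.npz")); P=cloud(c)
sub=P[170:206,325:362].reshape(-1,3); z=sub[:,2]; print(np.nanpercentile(z,[5,50,90,99]))
q=sub[(z>.084)&(z<.12)]; print(cv2.minAreaRect((q[:,:2]*1000).astype(np.float32)),cv2.minEnclosingCircle((q[:,:2]*1000).astype(np.float32)))
for b in blobs(c):
    if b["top"]<20: print(b["px"],b["top"],b["rect"])
for n in("scene","side"):
    P=cloud(dict(np.load(f"pics/{n}0.npz"))); 
    r=np.hypot(P[...,0]-.495,P[...,1]-.241); q=P[(r>.072)&(r<.095)&(P[...,2]>.08)&(P[...,2]<.11)]; print(n,len(q),q.mean(0),np.median(q,0))
```

```text
[-0.00028882  0.07153747  0.0987609   0.09957959]
((502.5303039550781, 316.8231201171875), (21.166099548339844, 28.11429786682129), 4.121094226837158) ((500.1484375, 316.2384338378906), 15.3954439163208)
[ 81. 125.] 15 [453.  51.  24.  23.  90.]
[ 70. 235.] 15 [583.  18.  24.  23.  87.]
[102. 268.] 14 [627.  52.   8.  22.  44.]
scene 62 [0.51126257 0.31847821 0.09303224] [0.51252106 0.31799587 0.09614681]
side 220 [0.50277352 0.3232908  0.09661017] [0.50247811 0.32402579 0.09928262]
```

Request:
move_arm(
  deltas=[
    [[-0.0037,0.045,0.0026,0],[-0.0037,0.09,0.0026,0],[-0.0037,0.12,0.0026,0],[-0.0037,0.135,0.0026,0],[-0.0037,0.135,0.0026,0]],
  ],
)

```text
time: 1.75
ee_pos: [0.4916, 0.2428, 0.0948]
tcp_rot: [-90.1, 0.2, 0.0]
wrist_force: [0.3, -0.7, 0.5]
opening: 0.0854
```

Request:
move_arm(
  deltas=[
    [[0,0,0,0],[0,0,0,0],[0,0,0,0],[0,0,0,0],[0,0,0,0]],
  ],
  claw=0.0,
  newtons=50,
)

```text
time: 2.25
ee_pos: [0.4935, 0.2406, 0.0968]
tcp_rot: [-90.2, -0.1, -0.1]
wrist_force: [0.4, -28.0, 6.7]
opening: 0.013
```

Request:
move_arm(
  deltas=[
    [[0,0,0,0],[0,0,0,0],[0,0,0,0]],
  ],
)

```text
time: 2.55
ee_pos: [0.4935, 0.2401, 0.097]
tcp_rot: [-90.2, -0.1, -0.1]
wrist_force: [-1.4, -12.2, 5.8]
opening: 0.0128
```

Request:
move_arm(
  deltas=[
    [[0,0,-0.001,0],[0,-0.0003,-0.001,-8],[0,-0.0007,-0.001,-16],[0,-0.001,-0.001,-24],[0,-0.0014,-0.001,-32]],
  ],
)

```text
time: 3.05
ee_pos: [0.4936, 0.2398, 0.0985]
tcp_rot: [-90.2, 0.0, 32.2]
wrist_force: [-0.2, -9.8, 4.6]
opening: 0.0126
```

Request:
move_arm(
  deltas=[
    [[0,-0.0003,0,-8],[0,-0.0007,0,-16],[0,-0.001,0,-24],[0,-0.0014,0,-32],[0,-0.0017,0,-40]],
  ],
)

```text
time: 3.55
ee_pos: [0.4937, 0.2394, 0.1001]
tcp_rot: [-90.1, 0.2, 72.2]
wrist_force: [1.3, -11.0, 5.3]
opening: 0.0131
```

Request:
move_arm(
  deltas=[
    [[0,-0.0003,0,-8],[0,-0.0007,0,-16],[0,-0.001,0,-24],[0,-0.0014,0,-32],[0,-0.0017,0,-40]],
  ],
)

```text
time: 4.05
ee_pos: [0.4938, 0.2393, 0.1018]
tcp_rot: [-90.0, 0.2, 112.2]
wrist_force: [1.5, -11.4, 5.7]
opening: 0.0132
```

Request:
move_arm(
  deltas=[
    [[0,-0.0003,0,-8],[0,-0.0006,0,-15],[0,-0.0006,0,-15],[0,-0.0006,0,-15]],
  ],
)

```text
time: 4.45
ee_pos: [0.4939, 0.2393, 0.1024]
tcp_rot: [-89.9, 0.2, 126.9]
wrist_force: [1.9, -11.7, 5.6]
opening: 0.0128
```

Request:
move_arm(
  deltas=[
    [[0,0,0,0],[0,0,0,0],[0,0,0,0],[0,0,0,0],[0,-0.04,0,0]],
  ],
  claw=0.07,
)

```text
time: 4.95
ee_pos: [0.4908, 0.2403, 0.137]
tcp_rot: [-89.5, -0.1, 127.0]
wrist_force: [0.5, 0.6, -0.4]
opening: 0.0699
```

Request:
move_arm(
  deltas=[
    [[0,0,0,8],[0,0,0,16],[0,0,0,24],[0,0,0,32],[0,0,0,40]],
  ],
)

```text
time: 5.45
ee_pos: [0.4931, 0.2415, 0.1417]
tcp_rot: [-90.0, -0.0, 86.6]
wrist_force: [-0.2, 0.0, -0.2]
opening: 0.07
```

Request:
move_arm(
  deltas=[
    [[0,0,0,8],[0,0,0,16],[0,0,0,24],[0,0,0,32],[0,0,0,40]],
  ],
)

```text
time: 5.95
ee_pos: [0.4931, 0.2414, 0.1416]
tcp_rot: [-90.0, 0.0, 46.6]
wrist_force: [0.2, 0.2, 0.2]
opening: 0.0699
```

Request:
move_arm(
  deltas=[
    [[0,0,0,8],[0,0,0,16],[0,0,0,24],[0,0,0,32],[0,0,0,40]],
  ],
)

```text
time: 6.45
ee_pos: [0.4931, 0.2414, 0.1416]
tcp_rot: [-90.0, 0.0, 6.6]
wrist_force: [0.7, 0.0, -0.3]
opening: 0.0701
```

Request:
move_arm(
  deltas=[
    [[0,0,0,8],[0,0,0,16],[0,0,0,24],[0,0,0,32],[0,0,0,40]],
  ],
)

```text
time: 6.95
ee_pos: [0.4931, 0.2414, 0.1416]
tcp_rot: [-90.0, 0.0, -33.4]
wrist_force: [-0.1, 0.1, 0.6]
opening: 0.0699
```

Request:
move_arm(
  deltas=[
    [[0,0,0,8],[0,0,0,16],[0,0,0,20],[0,0,0,20],[0,0,0,20]],
  ],
)

```text
time: 7.45
ee_pos: [0.4931, 0.2414, 0.1416]
tcp_rot: [-90.0, 0.0, -52.9]
wrist_force: [-0.8, -0.0, 0.1]
opening: 0.0704
```

Run:
```python
from h import *
o=get_obs(); print(o['q'].round(1),o['ee_pos'].round(4),o['tcp_rot'].round(2))
for n in("side","wrist"):
    c=camera(n); P=cloud(c); r=np.hypot(P[...,0]-.494,P[...,1]-.24)
    q=P[(P[...,2]>.106)&(P[...,2]<.13)&(r<.04)]; print(n,len(q),cv2.minAreaRect((q[:,:2]*1000).astype(np.float32)))
    if n=="side": np.savez("pics/s1.npz",**c); cv2.imwrite("pics/s1.png",c["color"])
```

```text
[26.1  4.  -0.9 85.1  0.  79. ] [0.4931 0.2414 0.1416] [-90.01   0.   -52.89]
side 394 ((493.07122802734375, 242.16629028320312), (14.30919075012207, 63.40542984008789), 37.19987487792969)
wrist 2845 ((492.59356689453125, 240.9951171875), (13.974857330322266, 63.64491653442383), 37.31239318847656)
```

Request:
move_arm(
  deltas=[
    [[0.0014,0.02,-0.0007,0],[0.0014,0.0385,-0.0007,0],[0.0014,0.0385,-0.0007,0]],
  ],
)

```text
time: 7.85
ee_pos: [0.4923, 0.2392, 0.1008]
tcp_rot: [-90.2, 0.0, -53.0]
wrist_force: [0.3, -0.0, -0.2]
opening: 0.0698
```

Request:
move_arm(
  deltas=[
    [[0,0,0,0],[0,0,0,0],[0,0,0,0],[0,0,0,0],[0,0,0,0]],
  ],
  claw=0.0,
  newtons=40,
)

```text
time: 8.35
ee_pos: [0.4938, 0.2398, 0.1038]
tcp_rot: [-89.9, -0.0, -53.0]
wrist_force: [0.4, -0.2, 2.9]
opening: 0.0127
```

Request:
move_arm(
  deltas=[
    [[0.0073,0,0.0084,-8],[0.0134,0,0.0178,-16],[0.0181,0,0.0279,-24]],
  ],
)

```text
time: 8.65
ee_pos: [0.5269, 0.2424, 0.1038]
tcp_rot: [-89.9, 0.0, -28.7]
wrist_force: [-3.1, 3.6, 3.0]
opening: 0.0128
```

Request:
move_arm(
  deltas=[
    [[0.0073,0,0.0084,-8],[0.0134,0,0.0178,-16],[0.0181,0,0.0279,-24],[0.0214,0,0.0386,-32],[0.0231,0,0.0496,-40]],
  ],
)

```text
time: 9.15
ee_pos: [0.5707, 0.2748, 0.1036]
tcp_rot: [-89.9, 0.0, 11.3]
wrist_force: [-5.7, 2.3, 4.1]
opening: 0.0132
```

Request:
move_arm(
  deltas=[
    [[0.0073,0,0.0084,-8],[0.0134,0,0.0178,-16],[0.017,0,0.0255,-22],[0.017,0,0.0255,-22],[0.017,0,0.0255,-22]],
  ],
)

```text
time: 9.65
ee_pos: [0.5823, 0.303, 0.1035]
tcp_rot: [-89.9, 0.0, 32.9]
wrist_force: [-5.1, 1.7, 4.5]
opening: 0.013
```

Request:
move_arm(
  deltas=[
    [[0,0,0,0],[0,0,0,0],[0,0,0,0],[0,-0.04,0,0],[0,-0.08,0,0]],
  ],
  claw=0.07,
)

```text
time: 10.15
ee_pos: [0.5822, 0.3018, 0.1828]
tcp_rot: [-90.0, 0.2, 32.9]
wrist_force: [0.6, 0.6, 0.1]
opening: 0.0697
```

Request:
move_arm(
  deltas=[
    [[0,0,0,8],[0,0,0,16],[0,0,0,24],[0,0,0,32.9],[0,0,0,32.9]],
  ],
)

```text
time: 10.65
ee_pos: [0.583, 0.3022, 0.1831]
tcp_rot: [-90.0, -0.0, -0.1]
wrist_force: [-0.3, -0.1, -0.0]
opening: 0.0702
```

Request:
move_arm(
  deltas=[
    [[-0.02,0,-0.04,0],[-0.04,0,-0.08,0],[-0.06,0,-0.12,0],[-0.08,0,-0.16,0],[-0.1,0,-0.2,0]],
  ],
)

```text
time: 11.15
ee_pos: [0.482, 0.1009, 0.1831]
tcp_rot: [-90.0, -0.0, 0.3]
wrist_force: [1.3, 1.0, 1.2]
opening: 0.0698
```

Request:
move_arm(
  deltas=[
    [[-0.01,0,-0.03,0],[-0.02,0,-0.053,0],[-0.02,0,-0.053,0],[-0.02,0,-0.053,0]],
  ],
)

```text
time: 11.55
ee_pos: [0.4632, 0.049, 0.1835]
tcp_rot: [-90.0, -0.1, 0.1]
wrist_force: [0.6, 0.8, -0.7]
opening: 0.0704
```

```bash
cat >> h.py <<'E'
def where():
    o=get_obs(); print('TCP',o['ee_pos'].round(4),'yaw',o['tcp_rot'].round(1),'q',o['q'].round(1),'open',round(o['opening'],4),'t',round(o['time'],2)); return o
E
python3 - <<'E'
from h import *
where()
for n in("side","wrist","scene"):
    c=camera(n); np.savez(f"pics/{n}2.npz",**c); print(n)
    for b in blobs(c):
        if b["top"]<45 or 100<b["top"]<125: print(b["px"],b["n"],b["top"],b["rect"],b["col"])
    if n=="wrist": cv2.imwrite("pics/w2.png",c["color"])
    else:
        P=cloud(c);q=P[(P[...,2]>.108)&(P[...,2]<.13)&(np.hypot(P[...,0]-.582,P[...,1]-.303)<.05)];print("bar",cv2.minAreaRect((q[:,:2]*1000).astype(np.float32)))
E
```

```text
TCP [0.4632 0.049  0.1835] yaw [-90.   -0.1   0.1] q [ 6.  -7.3 -7.3 89.9  0.   5.9] open 0.0704 t 11.55
side
[332. 183.] 564 10 [ 482. -329.  182.   67.   84.] [165. 232. 250.]
[237. 185.] 203 20 [ 729. -197.   62.   42.   90.] [ 75. 243. 253.]
[300. 188.] 51 10 [ 559. -267.   23.   54.   16.] [156. 222. 242.]
[207. 220.] 350 13 [737.   3. 210.  48.  81.] [50.  51.5 46. ]
[273. 221.] 358 33 [573. -61.  67.  21.  33.] [238.5 247.  249. ]
[327. 236.] 406 33 [439. -56.  66.  26.  23.] [243.  250.5 252. ]
[258. 242.] 88 16 [584.  19.  23.  23.  20.] [210. 212. 220.]
[232. 247.] 89 17 [632.  56.  23.  22.   1.] [211. 214. 221.]
[163. 262.] 420 40 [739. 165.  51.  21.  90.] [ 41.  46. 221.]
[310. 266.] 102 16 [454.  50.  21.  24.  14.] [216.5 219.  225. ]
[233. 321.] 7379 117 [582. 305.  64.  15.  32.] [201. 207. 213.]
bar ((581.8557739257812, 305.03497314453125), (63.74675369262695, 15.12527084350586), 32.44474792480469)
wrist
[140. 149.] 2525 32 [438. -56.  66.  27.  22.] [254. 255. 255.]
[253. 164.] 472 15 [453.  50.  23.  23.   1.] [253. 253. 254.]
[128. 257.] 368 32 [551. -77.  12.  
[... 390 characters left out ...]
5.  17.  35.] [202. 206. 197.]
[152. 190.] 1395 9 [ 508. -334.  182.  114.   83.] [153. 238. 253.]
[287. 189.] 51 15 [458.  48.  23.  22.  38.] [201. 208. 216.]
[240. 209.] 288 32 [578. -65.  69.  22.  35.] [227.  238.5 244. ]
[270. 216.] 66 15 [586.  15.  25.  22.  25.] [209.5 215.5 224.5]
[284. 229.] 70 15 [637.  53.  23.  23.  60.] [212.5 216.  225. ]
[173. 244.] 253 19 [ 730. -199.   39.   59.    0.] [  0. 254. 255.]
[227. 251.] 295 12 [726. -64.  90.  45.  89.] [44. 43. 43.]
[327. 256.] 63 40 [743. 159.  14.  43.   5.] [ 55.  58. 244.]
[281. 262.] 14 7 [748.  57.   5.  25.   6.] [227. 227. 235.]
bar ((585.8134765625, 302.140625), (64.6453857421875, 16.65536117553711), 34.67900466918945)
```

View pics/w2.png

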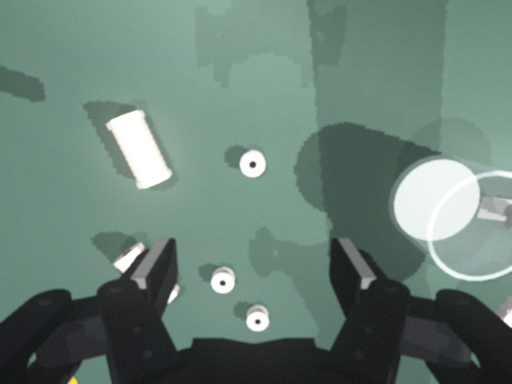

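The wrist view shows the open mouth (right, ring at (490,225)) and three bobbins at (253,164), (223,280), (258,319), with no fourth. Picking the first one.

Request:
move_arm(
  deltas=[
    [[-0.009,0.045,0.001,0],[-0.009,0.09,0.001,0],[-0.009,0.135,0.001,0],[-0.009,0.165,0.001,0],[-0.009,0.1775,0.001,0]],
  ],
  claw=0.05,
)

```text
time: 12.2
ee_pos: [0.4523, 0.0509, 0.0025]
tcp_rot: [-90.0, 0.3, 0.2]
wrist_force: [-0.1, 0.7, -0.0]
opening: 0.05
```

Request:
move_arm(
  deltas=[
    [[0,0,0,0],[0,0,0,0],[0,0,0,0],[0,0,0,0],[0,0,0,0]],
  ],
  claw=0.0,
  newtons=30,
)

```text
time: 12.7
ee_pos: [0.455, 0.0505, 0.007]
tcp_rot: [-90.0, -0.1, 0.1]
wrist_force: [0.5, 0.0, 5.1]
opening: 0.0218
```

Request:
move_arm(
  deltas=[
    [[0,-0.04,0,0],[0,-0.08,0,0],[0,-0.12,0,0],[0,-0.14,0,0],[0,-0.14,0,0]],
  ],
)

```text
time: 13.2
ee_pos: [0.4556, 0.0505, 0.1494]
tcp_rot: [-90.0, -0.3, 0.1]
wrist_force: [0.5, -0.1, -0.4]
opening: 0.022
```

Request:
move_arm(
  deltas=[
    [[0.01,0,0.045,0],[0.02,0,0.09,0],[0.03,0,0.135,0],[0.036,0,0.175,0],[0.039,0,0.1895,0]],
  ],
)

```text
time: 13.7
ee_pos: [0.4925, 0.2428, 0.1443]
tcp_rot: [-90.0, 0.1, 0.2]
wrist_force: [-1.7, -0.9, -0.2]
opening: 0.0221
```

Request:
move_arm(
  deltas=[
    [[0,0.02,0,0],[0,0.05,0,0],[0,0.072,0,0],[0,0.072,0,0]],
  ],
)

```text
time: 14.1
ee_pos: [0.4908, 0.2385, 0.0699]
tcp_rot: [-90.2, 0.3, 0.0]
wrist_force: [-1.1, -0.7, -0.9]
opening: 0.0218
```

Request:
move_arm(
  deltas=[
    [[0,0,0,0],[0,0,0,0],[0,-0.03,0,0],[0,-0.075,0,0],[0,-0.075,0,0]],
  ],
  claw=0.036,
)

```text
time: 14.6
ee_pos: [0.4953, 0.2409, 0.1563]
tcp_rot: [-89.7, -0.5, 0.1]
wrist_force: [0.5, 0.3, 1.6]
opening: 0.0364
```

Request:
move_arm(
  deltas=[
    [[0.018,0,-0.0445,0],[0.036,0,-0.089,0],[0.054,0,-0.1335,0],[0.072,0,-0.178,0],[0.0895,0,-0.2215,0]],
  ],
  claw=0.042,
)

```text
time: 15.1
ee_pos: [0.5836, 0.0164, 0.1501]
tcp_rot: [-90.0, -0.1, 0.1]
wrist_force: [-0.4, 0.8, 0.2]
opening: 0.0419
```

Request:
move_arm(
  deltas=[
    [[0,0.03,0,0],[0,0.07,0,0],[0,0.11,0,0],[0,0.135,0,0],[0,0.143,0,0]],
  ],
)

```text
time: 15.6
ee_pos: [0.5814, 0.0182, 0.0036]
tcp_rot: [-90.0, 0.2, 0.0]
wrist_force: [0.3, -0.5, -0.2]
opening: 0.042
```

Request:
move_arm(
  deltas=[
    [[0,0,0,0],[0,0,0,0],[0,0,0,0],[0,0,0,0],[0,0,0,0]],
  ],
  claw=0.0,
)

```text
time: 16.1
ee_pos: [0.5833, 0.0185, 0.0068]
tcp_rot: [-90.0, -0.1, 0.1]
wrist_force: [-0.1, 0.0, 3.6]
opening: 0.0218
```

Request:
move_arm(
  deltas=[
    [[0,-0.04,0,0],[0,-0.08,0,0],[0,-0.12,0,0],[0,-0.143,0,0],[0,-0.143,0,0]],
  ],
)

```text
time: 16.6
ee_pos: [0.5843, 0.0186, 0.1532]
tcp_rot: [-90.0, -0.4, 0.1]
wrist_force: [1.0, 0.1, 0.5]
opening: 0.0221
```

Held. Drop it, then fetch C at (0.632, 0.056).

Request:
move_arm(
  deltas=[
    [[-0.018,0,0.0445,0],[-0.036,0,0.089,0],[-0.054,0,0.1335,0],[-0.072,0,0.178,0],[-0.0895,0,0.2215,0]],
  ],
)

```text
time: 17.1
ee_pos: [0.4916, 0.2414, 0.1479]
tcp_rot: [-90.0, 0.0, 0.1]
wrist_force: [0.6, 0.0, -0.7]
opening: 0.0219
```

Request:
move_arm(
  deltas=[
    [[0,0.02,0,0],[0,0.05,0,0],[0,0.072,0,0],[0,0.072,0,0]],
  ],
)

```text
time: 17.5
ee_pos: [0.4907, 0.2391, 0.0728]
tcp_rot: [-90.2, 0.3, 0.1]
wrist_force: [0.2, -0.5, 0.3]
opening: 0.0217
```

Request:
move_arm(
  deltas=[
    [[0,0,0,0],[0,0,0,0],[0,-0.03,0,0],[0,-0.072,0,0],[0,-0.072,0,0]],
  ],
  claw=0.036,
)

```text
time: 18.0
ee_pos: [0.4953, 0.2409, 0.1559]
tcp_rot: [-89.7, -0.5, 0.0]
wrist_force: [-0.1, 0.6, 1.1]
opening: 0.0359
```

Request:
move_arm(
  deltas=[
    [[0.028,0,-0.037,0],[0.056,0,-0.074,0],[0.084,0,-0.111,0],[0.112,0,-0.148,0],[0.138,0,-0.184,0]],
  ],
  claw=0.045,
)

```text
time: 18.5
ee_pos: [0.6326, 0.0541, 0.15]
tcp_rot: [-90.0, -0.1, 0.0]
wrist_force: [0.8, 1.2, 0.2]
opening: 0.0451
```

Run:
```python
from h import *
where()
for n in("side","scene"):
    c=camera(n); print(n)
    for b in blobs(c):
        if b["top"]<45 : print(b["px"],b["n"],b["top"],b["rect"])
```

```text
TCP [0.6326 0.0541 0.15  ] yaw [-90.   -0.1   0. ] q [ 4.9 15.8 13.4 87.5  0.   4.9] open 0.0451 t 18.5
side
[323. 181.] 1131 10 [ 507. -333.  183.  114.   83.]
[240. 188.] 73 19 [ 719. -194.   56.   22.   82.]
[208. 219.] 339 13 [742.   2. 214.  46.  76.]
[273. 221.] 357 33 [572. -59.  66.  24.  37.]
[327. 236.] 409 33 [439. -57.  66.  25.  20.]
[232. 247.] 90 16 [632.  56.  23.  22.  76.]
[163. 262.] 422 40 [739. 165.  22.  49.   0.]
scene
[250. 182.] 219 32 [444. -59.  69.  22.  23.]
[152. 190.] 1398 9 [ 508. -334.  181.  115.   83.]
[240. 209.] 287 31 [579. -66.  68.  26.  31.]
[284. 229.] 71 15 [636.  54.  23.  22.   5.]
[173. 244.] 248 19 [ 730. -199.   59.   39.   90.]
[228. 251.] 293 12 [730. -62.  91.  43.  77.]
[328. 256.] 62 39 [742. 160.  43.  15.  89.]
[267. 261.] 20 8 [748.  26.  32.   4.  89.]
[281. 262.] 16 8 [748.  59.  29.   2.  89.]
```

Request:
move_arm(
  deltas=[
    [[0,0.03,0,0],[0,0.07,0,0],[0,0.11,0,0],[0,0.135,0,0],[0,0.143,0,0]],
  ],
)

```text
time: 19.1
ee_pos: [0.6295, 0.0562, 0.0033]
tcp_rot: [-90.0, 0.2, 0.1]
wrist_force: [-0.5, -1.1, -0.3]
opening: 0.0451
```

Request:
move_arm(
  deltas=[
    [[0,0,0,0],[0,0,0,0],[0,0,0,0],[0,0,0,0],[0,0,0,0]],
  ],
  claw=0.0,
)

```text
time: 19.6
ee_pos: [0.632, 0.0561, 0.0072]
tcp_rot: [-90.0, -0.1, 0.1]
wrist_force: [-0.7, 1.5, 6.4]
opening: 0.0218
```

Request:
move_arm(
  deltas=[
    [[0,-0.04,0,0],[0,-0.08,0,0],[0,-0.12,0,0],[0,-0.143,0,0],[0,-0.143,0,0]],
  ],
)

```text
time: 20.1
ee_pos: [0.6327, 0.0562, 0.1534]
tcp_rot: [-90.0, -0.4, 0.1]
wrist_force: [-0.5, 0.3, 0.5]
opening: 0.0219
```

Request:
move_arm(
  deltas=[
    [[-0.028,0,0.037,0],[-0.056,0,0.074,0],[-0.084,0,0.111,0],[-0.112,0,0.148,0],[-0.138,0,0.184,0]],
  ],
)

```text
time: 20.6
ee_pos: [0.4912, 0.2409, 0.1478]
tcp_rot: [-90.0, 0.0, 0.1]
wrist_force: [1.0, 0.3, 0.3]
opening: 0.022
```

Request:
move_arm(
  deltas=[
    [[0,0.02,0,0],[0,0.05,0,0],[0,0.072,0,0],[0,0.072,0,0]],
  ],
)

```text
time: 21.0
ee_pos: [0.4907, 0.239, 0.0728]
tcp_rot: [-90.2, 0.3, 0.1]
wrist_force: [-0.3, -0.8, -0.8]
opening: 0.0219
```

Request:
move_arm(
  deltas=[
    [[0,0,0,0],[0,0,0,0],[0,-0.045,0,0],[0,-0.09,0,0],[0,-0.135,0,0]],
  ],
  claw=0.036,
)

```text
time: 21.5
ee_pos: [0.4929, 0.2397, 0.2147]
tcp_rot: [-90.0, -0.1, 0.0]
wrist_force: [1.2, 0.6, -0.4]
opening: 0.0361
```

Request:
move_arm(
  deltas=[
    [[0,0,0,0],[0,0,0,0]],
  ],
  claw=0.07,
)

```text
time: 21.7
ee_pos: [0.4938, 0.2402, 0.2141]
tcp_rot: [-89.9, -0.2, 0.0]
wrist_force: [0.6, 1.0, -1.2]
opening: 0.0637
```

Run:
```python
from h import *
where()
c=camera("wrist"); s=camera("scene"); d=camera("side")
np.savez("pics/w3.npz",**c)
cv2.imwrite("pics/w3.png",np.hstack([c["color"][:300,100:500],cv2.resize(s["color"][120:270,280:430],(300,300))]))
for n,cc in(("scene",s),("side",d)):
    for b in blobs(cc):
        if b["top"]<45 : print(n,b["px"],b["n"],b["top"],b["rect"])
```

```text
TCP [0.4938 0.2402 0.2141] yaw [-89.9  -0.2   0. ] q [25.9  4.3  7.4 92.9  0.  25.9] open 0.0637 t 21.7
scene [250. 182.] 219 32 [444. -60.  69.  24.  19.]
scene [152. 190.] 1397 9 [ 506. -334.  180.  120.   83.]
scene [240. 209.] 290 31 [578. -65.  71.  26.  35.]
scene [172. 244.] 254 19 [ 731. -199.   38.   58.    1.]
scene [228. 251.] 296 12 [733. -62.  89.  46.  67.]
scene [327. 256.] 62 40 [742. 161.  15.  41.   0.]
side [323. 181.] 1130 10 [ 505. -332.  184.  111.   83.]
side [237. 185.] 203 21 [ 729. -197.   41.   60.    3.]
side [208. 219.] 354 13 [725.   3.  49. 212.   0.]
side [280. 223.] 112 32 [550. -77.  12.  19.  19.]
side [327. 236.] 409 33 [439. -55.  67.  25.  24.]
side [163. 262.] 420 40 [739. 165.  21.  50.   0.]
```

View pics/w3.png

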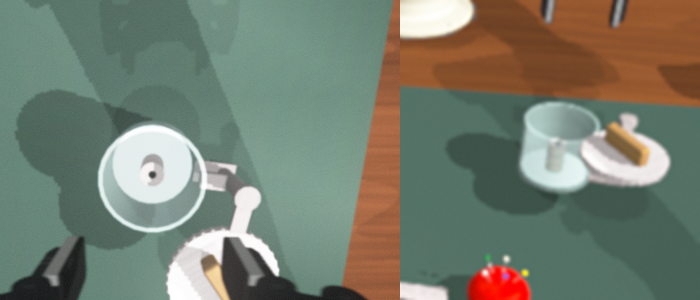

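The canister holds the three bobbins stacked in a column at the centre (152,172), well below the rim, and the lid is aside at (222,275). No loose bobbin remains. Closing the lid.

Request:
move_arm(
  deltas=[
    [[0.022,0,0.016,-8],[0.044,0,0.032,-16],[0.066,0,0.048,-24],[0.088,0,0.0635,-32],[0.088,0,0.0635,-33]],
  ],
)

```text
time: 22.35
ee_pos: [0.5819, 0.3045, 0.2082]
tcp_rot: [-90.0, 0.2, 33.3]
wrist_force: [0.4, -0.8, -0.3]
opening: 0.07
```

Request:
move_arm(
  deltas=[
    [[0,0.04,0,0],[0,0.08,0,0],[0,0.111,0,0],[0,0.111,0,0],[0,0.111,0,0]],
  ],
)

```text
time: 22.85
ee_pos: [0.5802, 0.3031, 0.1011]
tcp_rot: [-90.0, 0.1, 33.0]
wrist_force: [0.2, -0.1, 1.3]
opening: 0.0701
```

Request:
move_arm(
  deltas=[
    [[0,0,0,0],[0,0,0,0],[0,0,0,0],[0,0,0,0],[0,0,0,0]],
  ],
  claw=0.0,
  newtons=40,
)

```text
time: 23.35
ee_pos: [0.5816, 0.3035, 0.1016]
tcp_rot: [-90.0, -0.1, 33.0]
wrist_force: [4.1, -2.7, 3.9]
opening: 0.0127
```

Request:
move_arm(
  deltas=[
    [[-0.0084,0,-0.0073,8],[-0.0178,0,-0.0134,16],[-0.0279,0,-0.0181,24],[-0.0386,0,-0.0214,32],[-0.0496,0,-0.0231,40]],
  ],
)

```text
time: 23.85
ee_pos: [0.5528, 0.2566, 0.1016]
tcp_rot: [-90.0, -0.2, -7.3]
wrist_force: [3.7, -1.2, 2.9]
opening: 0.0131
```

Request:
move_arm(
  deltas=[
    [[-0.0084,0,-0.0073,8],[-0.0178,0,-0.0134,16],[-0.0279,0,-0.0181,24],[-0.0386,0,-0.0214,32],[-0.0496,0,-0.0231,40]],
  ],
)

```text
time: 24.35
ee_pos: [0.5002, 0.2397, 0.1016]
tcp_rot: [-89.9, -0.1, -47.3]
wrist_force: [2.3, -0.6, 2.6]
opening: 0.0131
```

Request:
move_arm(
  deltas=[
    [[-0.0073,0,-0.0065,7],[-0.0073,0,-0.0065,7],[-0.0073,0,-0.0065,7]],
  ],
)

```text
time: 24.65
ee_pos: [0.4926, 0.2406, 0.102]
tcp_rot: [-89.7, -0.2, -54.0]
wrist_force: [12.4, -4.0, 1.1]
opening: 0.0129
```

Request:
move_arm(
  deltas=[
    [[0.0006,0.0003,0.0008,8],[0.0006,0.0007,0.0008,16],[0.0006,0.001,0.0008,24],[0.0006,0.0014,0.0008,32],[0.0006,0.0017,0.0008,40]],
  ],
)

```text
time: 25.15
ee_pos: [0.4935, 0.2408, 0.1002]
tcp_rot: [-89.7, 0.0, -94.3]
wrist_force: [11.3, -4.0, 1.6]
opening: 0.0128
```

Request:
move_arm(
  deltas=[
    [[0,0.0003,0,8],[0,0.0007,0,16],[0,0.001,0,24],[0,0.0014,0,32],[0,0.0017,0,40]],
  ],
)

```text
time: 25.65
ee_pos: [0.4942, 0.2406, 0.0986]
tcp_rot: [-89.7, 0.3, -134.3]
wrist_force: [14.9, -5.0, 1.7]
opening: 0.0132
```

Run:
```python
from h import *
o=where(); print(o['wrist_force'],o['torque'])
```

```text
TCP [0.4942 0.2406 0.0986] yaw [ -89.7    0.3 -134.3] q [ 26.1   4.   -5.6  80.   -0.2 160.4] open 0.0132 t 25.65
[14.87747711 -4.98513463  1.74913473] [-0.84249131 -3.23096316  0.1141723 ]
```

Request:
move_arm(
  deltas=[
    [[0,0,0,0],[0,0,0,0],[0,0,0,0],[0,-0.02,0,0],[0,-0.045,0,0]],
  ],
  claw=0.07,
)

```text
time: 26.15
ee_pos: [0.49, 0.2408, 0.1415]
tcp_rot: [-90.1, -0.2, -133.9]
wrist_force: [0.1, -0.6, 0.9]
opening: 0.0703
```

Request:
move_arm(
  deltas=[
    [[0,0,0,-8],[0,0,0,-16],[0,0,0,-24],[0,0,0,-32],[0,0,0,-40]],
  ],
)

```text
time: 26.65
ee_pos: [0.4907, 0.2411, 0.1421]
tcp_rot: [-90.0, -0.0, -93.5]
wrist_force: [-0.1, 0.6, -0.2]
opening: 0.0698
```

Request:
move_arm(
  deltas=[
    [[0,0,0,-8],[0,0,0,-16],[0,0,0,-24],[0,0,0,-32],[0,0,0,-40]],
  ],
)

```text
time: 27.15
ee_pos: [0.4907, 0.2411, 0.1421]
tcp_rot: [-90.0, 0.0, -53.5]
wrist_force: [-0.6, 0.4, 0.4]
opening: 0.0699
```

Request:
move_arm(
  deltas=[
    [[0,0,0,-8],[0,0,0,-16],[0,0,0,-24],[0,0,0,-32],[0,0,0,-40]],
  ],
)

```text
time: 27.65
ee_pos: [0.4907, 0.2411, 0.1421]
tcp_rot: [-90.0, 0.0, -13.5]
wrist_force: [-0.3, -0.3, 0.7]
opening: 0.07
```

Request:
move_arm(
  deltas=[
    [[0,0,0,-8],[0,0,0,-16],[0,0,0,-24],[0,0,0,-32],[0,0,0,-40]],
  ],
)

```text
time: 28.15
ee_pos: [0.4907, 0.2411, 0.1421]
tcp_rot: [-90.0, 0.0, 26.5]
wrist_force: [0.3, -0.7, -0.6]
opening: 0.07
```

Request:
move_arm(
  deltas=[
    [[0,0,0,-8],[0,0,0,-16],[0,0,0,-20],[0,0,0,-20],[0,0,0,-20]],
  ],
)

```text
time: 28.65
ee_pos: [0.4909, 0.2411, 0.1422]
tcp_rot: [-90.0, 0.0, 46.0]
wrist_force: [0.2, 0.6, 0.4]
opening: 0.07
```

Run:
```python
from h import *
where()
for n in("side","wrist"):
    c=camera(n); P=cloud(c); r=np.hypot(P[...,0]-.494,P[...,1]-.24)
    q=P[(P[...,2]>.104)&(P[...,2]<.13)&(r<.04)]; print(n,len(q),cv2.minAreaRect((q[:,:2]*1000).astype(np.float32)))
```

```text
TCP [0.4909 0.2411 0.1422] yaw [-90.   0.  46.] q [ 26.2   3.7  -1.1  85.2   0.  -19.8] open 0.07 t 28.65
side 342 ((499.69549560546875, 247.47999572753906), (46.61845397949219, 15.937049865722656), 45.11341094970703)
wrist 2723 ((492.0655212402344, 240.70858764648438), (63.79397964477539, 14.006661415100098), 45.97913360595703)
```

Request:
move_arm(
  deltas=[
    [[0.0014,0.02,-0.0029,0],[0.0014,0.043,-0.0029,0],[0.0014,0.043,-0.0029,0]],
  ],
)

```text
time: 29.05
ee_pos: [0.4927, 0.2393, 0.0964]
tcp_rot: [-89.9, 0.3, 46.0]
wrist_force: [0.5, 0.3, 0.2]
opening: 0.0702
```

Request:
move_arm(
  deltas=[
    [[0,0,0,0],[0,0,0,0],[0,0,0,0],[0,0,0,0],[0,0,0,0]],
  ],
  claw=0.0,
  newtons=50,
)

```text
time: 29.55
ee_pos: [0.4946, 0.2401, 0.1001]
tcp_rot: [-90.0, -0.1, 46.1]
wrist_force: [1.0, -1.9, 2.9]
opening: 0.0127
```

Request:
move_arm(
  deltas=[
    [[0,0.0003,0,8],[0,0.0007,0,16],[0,0.001,0,24],[0,0.0014,0,32],[0,0.0017,0,40]],
  ],
)

```text
time: 30.05
ee_pos: [0.4948, 0.2397, 0.0984]
tcp_rot: [-90.0, -0.1, 5.7]
wrist_force: [2.9, -3.8, 2.7]
opening: 0.0129
```

Run:
```python
from h import *
o=where(); print(o['wrist_force'].round(2),o['torque'].round(3))
```

```text
TCP [0.4948 0.2397 0.0984] yaw [-90.   -0.1   5.7] q [25.9  4.3 -5.3 80.3 -0.1 20.2] open 0.0129 t 30.05
[ 2.93 -3.8   2.68] [-0.681 -0.428  0.057]
```

Request:
move_arm(
  deltas=[
    [[0,0.0002,0,4],[0,0.0003,0,6],[0,0.0003,0,6]],
  ],
)

```text
time: 30.35
ee_pos: [0.4948, 0.2396, 0.098]
tcp_rot: [-90.0, -0.1, 0.0]
wrist_force: [2.5, -4.1, 3.8]
opening: 0.0125
```

Run:
```python
from h import *
o=where(); print(o['wrist_force'].round(2),o['torque'].round(3))
```

```text
TCP [0.4948 0.2396 0.098 ] yaw [-90.   -0.1   0. ] q [25.9  4.3 -5.3 80.2 -0.1 25.9] open 0.0125 t 30.35
[ 2.54 -4.07  3.8 ] [-0.883 -0.643 -0.029]
```

Request:
move_arm(
  deltas=[
    [[0,0.0001,0,2],[0,0.0002,0,4],[0,0.0002,0,4]],
  ],
)

```text
time: 30.65
ee_pos: [0.4948, 0.2396, 0.0978]
tcp_rot: [-90.0, -0.1, -4.0]
wrist_force: [2.5, -4.7, 4.2]
opening: 0.0127
```

Run:
```python
from h import *
o=where(); print(o['wrist_force'].round(2),o['torque'].round(3))
```

```text
TCP [0.4948 0.2396 0.0978] yaw [-90.   -0.1  -4. ] q [25.9  4.3 -5.4 80.2 -0.1 29.8] open 0.0127 t 30.65
[ 2.51 -4.72  4.17] [-0.938 -0.611 -0.067]
```

Request:
move_arm(
  deltas=[
    [[0,0.0001,0,2],[0,0.0002,0,4],[0,0.0002,0,4]],
  ],
)

```text
time: 30.95
ee_pos: [0.4948, 0.2395, 0.0976]
tcp_rot: [-90.0, -0.1, -7.9]
wrist_force: [2.6, -4.9, 5.0]
opening: 0.0126
```

Run:
```python
from h import *
o=where(); print(o['wrist_force'].round(2),o['torque'].round(3))
```

```text
TCP [0.4948 0.2395 0.0976] yaw [-90.   -0.1  -7.9] q [25.9  4.3 -5.4 80.2 -0.1 33.8] open 0.0126 t 30.95
[ 2.58 -4.93  5.03] [-1.006 -0.634  0.225]
```

Request:
move_arm(
  deltas=[
    [[0,0.0001,0,2],[0,0.0002,0,4],[0,0.0002,0,4]],
  ],
)

```text
time: 31.25
ee_pos: [0.4947, 0.2395, 0.0974]
tcp_rot: [-90.0, -0.1, -11.9]
wrist_force: [3.5, -6.0, 5.0]
opening: 0.0128
```

Run:
```python
from h import *
o=where(); print(o['wrist_force'].round(2),o['torque'].round(3))
```

```text
TCP [0.4947 0.2395 0.0974] yaw [-90.   -0.1 -11.9] q [25.9  4.3 -5.4 80.2 -0.1 37.7] open 0.0128 t 31.25
[ 3.48 -5.98  4.99] [-1.129 -0.588  1.218]
```

Request:
move_arm(
  deltas=[
    [[0,0,0,-3],[0,0,0,-4],[0,0,0,-4]],
  ],
)

```text
time: 31.55
ee_pos: [0.4948, 0.2395, 0.0975]
tcp_rot: [-90.0, -0.1, -7.8]
wrist_force: [2.0, -5.3, 5.3]
opening: 0.0125
```

Request:
move_arm(
  deltas=[
    [[0,0,0,0],[0,0,0,0],[0,0,0,0],[0,-0.02,0,0],[0,-0.06,0,0]],
  ],
  claw=0.07,
)

```text
time: 32.05
ee_pos: [0.4925, 0.2395, 0.1542]
tcp_rot: [-90.2, 0.3, -7.9]
wrist_force: [0.7, 0.3, 1.4]
opening: 0.0701
```

Request:
move_arm(
  deltas=[
    [[0,-0.02,0,-8],[0,-0.02,0,-8],[0,-0.02,0,-8]],
  ],
)

```text
time: 32.35
ee_pos: [0.4941, 0.2402, 0.1763]
tcp_rot: [-90.0, 0.0, -0.0]
wrist_force: [0.6, 0.4, -1.2]
opening: 0.0699
```

Run:
```python
from h import *
where()
for n in("wrist",):
    c=camera(n); P=cloud(c); r=np.hypot(P[...,0]-.494,P[...,1]-.24)
    q=P[(P[...,2]>.104)&(P[...,2]<.13)&(r<.04)]; print(n,len(q),cv2.minAreaRect((q[:,:2]*1000).astype(np.float32)),np.median(q[:,2]))
    q=P[(P[...,2]>.085)&(P[...,2]<.1)&(r<.048)]; print(np.median(q[:,2]))
```

```text
TCP [0.4941 0.2402 0.1763] yaw [-90.   0.  -0.] q [25.9  4.1  3.  89.   0.  25.9] open 0.0699 t 32.35
wrist 1926 ((492.29583740234375, 241.0193328857422), (14.011802673339844, 63.77949523925781), 82.7874526977539) 0.11506776064823158
0.09138406554668435
```

Request:
move_arm(
  deltas=[
    [[-0.006,0,-0.048,0],[-0.012,0,-0.096,0],[-0.018,0,-0.144,0],[-0.024,0,-0.192,0],[-0.03,0,-0.24,0]],
  ],
  claw=0.055,
)

```text
time: 32.9
ee_pos: [0.4631, -0.0016, 0.1751]
tcp_rot: [-90.0, 0.1, -0.0]
wrist_force: [1.1, -0.4, 0.3]
opening: 0.0549
```

Request:
move_arm(
  deltas=[
    [[-0.0066,0.02,-0.0487,-8],[-0.0066,0.06,-0.0487,-16],[-0.0066,0.1,-0.0487,-22],[-0.0066,0.1,-0.0487,-22]],
  ],
)

```text
time: 33.3
ee_pos: [0.4538, -0.0488, 0.0705]
tcp_rot: [-89.7, 0.5, 22.0]
wrist_force: [-0.6, 0.2, 0.4]
opening: 0.055
```

Run:
```python
from h import *
where()
c=camera("wrist")
for b in blobs(c,.02): print(b["px"],b["n"],b["top"],b["rect"])
c=camera("side")
for b in blobs(c): 
  if b["top"]<50: print(b["px"],b["n"],b["top"],b["rect"])
```

```text
TCP [ 0.4538 -0.0488  0.0705] yaw [-89.7   0.5  22. ] q [ -6.1  -7.3 -19.8  78.1   0.  -28.1] open 0.055 t 33.3
[246. 190.] 5353 32 [439. -57.  67.  27.  22.]
[115. 310.] 9871 138 [466. -85.  27.  43.  30.]
[392. 310.] 9744 138 [436. -11.  27.  43.  14.]
[342. 178.] 89 10 [ 458. -358.  116.   23.   84.]
[237. 185.] 200 21 [ 728. -197.   59.   42.   88.]
[208. 219.] 346 13 [726.   3. 211.  49.  89.]
[273. 221.] 359 33 [573. -60.  65.  22.  37.]
[327. 236.] 409 33 [439. -56.  66.  26.  21.]
[163. 262.] 418 40 [739. 165.  21.  49.   1.]
```

Request:
move_arm(
  deltas=[
    [[0,0.03,0,0],[0,0.06,0,0],[0,0.071,0,0],[0,0.071,0,0]],
  ],
)

```text
time: 33.8
ee_pos: [0.4578, -0.0484, 0.006]
tcp_rot: [-90.0, 0.0, 22.0]
wrist_force: [0.9, -0.5, 0.9]
opening: 0.0549
```

Request:
move_arm(
  deltas=[
    [[0,0,0,0],[0,0,0,0],[0,0,0,0],[0,0,0,0],[0,0,0,0]],
  ],
  claw=0.0,
  newtons=20,
)

```text
time: 34.3
ee_pos: [0.4592, -0.0488, 0.0079]
tcp_rot: [-90.1, -0.2, 22.0]
wrist_force: [-1.4, -0.1, 7.1]
opening: 0.0314
```

Request:
move_arm(
  deltas=[
    [[0,-0.03,0,0],[0,-0.06,0,0],[0,-0.09,0,0],[0,-0.12,0,0],[0,-0.12,0,0]],
  ],
)

```text
time: 34.8
ee_pos: [0.46, -0.049, 0.1309]
tcp_rot: [-90.2, -0.4, 22.0]
wrist_force: [0.7, 0.6, -0.6]
opening: 0.0315
```

Run:
```python
from h import *
where()
c=camera("side"); s=camera("scene"); w=camera("wrist")
cv2.imwrite("pics/g1.png",np.hstack([cv2.resize(c["color"][140:290,260:410],(400,400)),cv2.resize(s["color"][90:240,190:340],(400,400))]))
```

```text
TCP [ 0.46   -0.049   0.1309] yaw [-90.2  -0.4  22. ] q [ -6.1  -8.3 -14.   83.9   0.  -28.1] open 0.0315 t 34.8
```

View pics/g1.png

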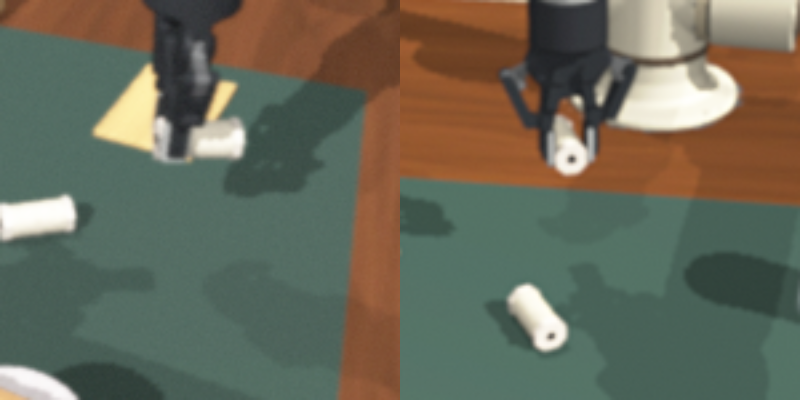

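The view shows the spool held by one end, still about level under 20 N. I'll lower it and loosen in small steps so it swings down under its own weight.

Request:
move_arm(
  deltas=[
    [[0,0.03,0,0],[0,0.06,0,0],[0,0.073,0,0],[0,0.073,0,0]],
  ],
)

```text
time: 35.35
ee_pos: [0.4561, -0.0486, 0.0503]
tcp_rot: [-89.9, 0.2, 22.1]
wrist_force: [0.2, -0.2, -0.7]
opening: 0.0317
```

Request:
move_arm(
  deltas=[
    [[0,0,0,0],[0,0,0,0],[0,0,0,0]],
  ],
  claw=0.0313,
)

```text
time: 35.65
ee_pos: [0.4586, -0.0488, 0.0539]
tcp_rot: [-90.0, -0.1, 22.1]
wrist_force: [0.2, -1.2, -0.2]
opening: 0.0315
```

```bash
cat >> h.py <<'E'
def spool(x,y,r=.05,zmin=.004,zmax=.13):
    "tilt of the white spool near x,y from the side camera: main axis of its bright points"
    for n in("side","scene"):
        c=camera(n); P=cloud(c); g=c["color"].min(2)
        m=(np.hypot(P[...,0]-x,P[...,1]-y)<r)&(P[...,2]>zmin)&(P[...,2]<zmax)&(g>150)
        q=P[m]
        if len(q)<20: print(n,len(q)); continue
        d=q-q.mean(0); w,v=np.linalg.eigh(d.T@d/len(q)); print(n,len(q),'mean',q.mean(0).round(3),'axis',v[:,2].round(2),'z',np.percentile(q[:,2],[2,98]).round(3),'sd',np.sqrt(w).round(4))
E
python3 -c "
from h import *
where(); spool(.44,-.056)"
```

```text
TCP [ 0.4586 -0.0488  0.0539] yaw [-90.   -0.1  22.1] q [ -6.1  -7.  -21.4  75.5   0.  -28.1] open 0.0315 t 35.65
side 254 mean [ 0.43  -0.048  0.069] axis [-0.93 -0.37  0.02] z [0.055 0.082] sd [0.0065 0.008  0.0223]
scene 204 mean [ 0.461 -0.048  0.069] axis [-0.92 -0.29  0.28] z [0.048 0.087] sd [0.0086 0.0115 0.017 ]
```

Request:
move_arm(
  deltas=[
    [[0,0,0,0],[0,0,0,0],[0,0,0,0]],
  ],
  claw=0.0317,
)

```text
time: 36.05
ee_pos: [0.4578, -0.0487, 0.0527]
tcp_rot: [-90.0, -0.0, 22.1]
wrist_force: [-0.1, 0.3, -0.6]
opening: 0.032
```

```bash
python3 -c "
from h import *
where(); spool(.44,-.056)"
```

```text
TCP [ 0.4578 -0.0487  0.0527] yaw [-90.   -0.   22.1] q [ -6.1  -7.  -21.5  75.5   0.  -28.1] open 0.032 t 36.05
side 262 mean [ 0.429 -0.047  0.068] axis [-0.93 -0.38  0.  ] z [0.053 0.081] sd [0.0067 0.0081 0.0221]
scene 198 mean [ 0.46  -0.048  0.068] axis [-0.92 -0.28  0.26] z [0.048 0.086] sd [0.0082 0.0114 0.0173]
```

Request:
move_arm(
  deltas=[
    [[0,0,0,0],[0,0,0,0],[0,0,0,0]],
  ],
  claw=0.032,
)

```text
time: 36.45
ee_pos: [0.4578, -0.0487, 0.0527]
tcp_rot: [-90.0, -0.0, 22.1]
wrist_force: [-0.2, 0.5, -0.8]
opening: 0.0322
```

```bash
python3 -c "
from h import *
where(); spool(.44,-.056)"
```

```text
TCP [ 0.4578 -0.0487  0.0527] yaw [-90.   -0.   22.1] q [ -6.1  -7.  -21.5  75.5   0.  -28.1] open 0.0322 t 36.45
side 262 mean [ 0.429 -0.048  0.068] axis [-0.92 -0.38  0.01] z [0.053 0.081] sd [0.006  0.0082 0.0223]
scene 203 mean [ 0.46  -0.048  0.068] axis [-0.93 -0.27  0.26] z [0.047 0.086] sd [0.0085 0.0116 0.0171]
```

Request:
move_arm(
  deltas=[
    [[0,0,0,0],[0,0,0,0],[0,0,0,0]],
  ],
  claw=0.0323,
)

```text
time: 36.85
ee_pos: [0.4579, -0.0488, 0.0527]
tcp_rot: [-90.0, -0.0, 22.1]
wrist_force: [0.2, -0.5, 0.3]
opening: 0.0323
```

```bash
python3 -c "
from h import *
where(); spool(.44,-.056)"
```

```text
TCP [ 0.4579 -0.0488  0.0527] yaw [-90.   -0.   22.1] q [ -6.1  -7.  -21.5  75.5  -0.  -28.1] open 0.0323 t 36.85
side 376 mean [ 0.452 -0.04   0.028] axis [-0.89 -0.41 -0.22] z [0.01  0.074] sd [0.0066 0.0123 0.0185]
scene 150 mean [ 0.461 -0.05   0.04 ] axis [-0.38 -0.23 -0.9 ] z [0.018 0.086] sd [0.0127 0.0157 0.0216]
```

Request:
move_arm(
  deltas=[
    [[0,0,0,0],[0,0,0,0],[0,0,0,0]],
  ],
  claw=0.0326,
)

```text
time: 37.25
ee_pos: [0.4578, -0.0487, 0.0527]
tcp_rot: [-90.0, 0.0, 22.1]
wrist_force: [0.3, -1.0, 0.9]
opening: 0.0327
```

```bash
python3 -c "
from h import *
where(); spool(.44,-.056)"
```

```text
TCP [ 0.4578 -0.0487  0.0527] yaw [-90.    0.   22.1] q [ -6.1  -7.  -21.5  75.5  -0.  -28.1] open 0.0327 t 37.25
side 372 mean [ 0.452 -0.04   0.028] axis [-0.89 -0.4  -0.22] z [0.01  0.076] sd [0.0067 0.0124 0.0184]
scene 148 mean [ 0.461 -0.05   0.04 ] axis [-0.41 -0.24 -0.88] z [0.016 0.087] sd [0.0128 0.0154 0.0221]
```

Request:
move_arm(
  deltas=[
    [[0,0,0,0],[0,0,0,0],[0,0,0,0]],
  ],
  claw=0.0329,
)

```text
time: 37.65
ee_pos: [0.4578, -0.0487, 0.0527]
tcp_rot: [-90.0, -0.0, 22.1]
wrist_force: [0.4, 0.8, -0.7]
opening: 0.0329
```

```bash
python3 -c "
from h import *
where(); spool(.44,-.056)"
```

```text
TCP [ 0.4578 -0.0487  0.0527] yaw [-90.   -0.   22.1] q [ -6.1  -7.  -21.5  75.5   0.  -28.1] open 0.0329 t 37.65
side 372 mean [ 0.452 -0.04   0.027] axis [-0.89 -0.4  -0.21] z [0.009 0.075] sd [0.0066 0.0125 0.0184]
scene 144 mean [ 0.461 -0.05   0.04 ] axis [-0.37 -0.2  -0.91] z [0.017 0.087] sd [0.013  0.0149 0.0223]
```

Run:
```python
from h import *
c=camera("side"); s=camera("scene")
cv2.imwrite("pics/g2.png",np.hstack([cv2.resize(c["color"][160:280,270:390],(400,400)),cv2.resize(s["color"][110:230,190:310],(400,400))]))
```

```text
(no output)
```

View pics/g2.png

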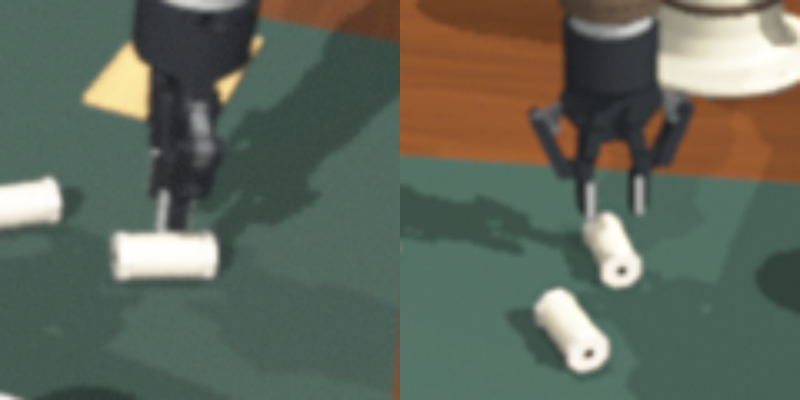

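The spool swung and slipped out at 0.0323, and now lies on the table again. I'll regrip nearer its end and use finer steps.

Request:
move_arm(
  deltas=[
    [[0,-0.04,0,0],[0,-0.08,0,0],[0,-0.1,0,0],[0,-0.1,0,0]],
  ],
  claw=0.055,
)

```text
time: 38.25
ee_pos: [0.4593, -0.0489, 0.1559]
tcp_rot: [-90.1, -0.3, 22.1]
wrist_force: [-0.6, -0.5, -0.6]
opening: 0.055
```

Run:
```python
from h import *
where()
for n in("wrist","side"):
    for b in blobs(camera(n),.01):
        if b["top"]<40: print(n,b["px"],b["n"],b["top"],b["rect"])
```

```text
TCP [ 0.4593 -0.0489  0.1559] yaw [-90.1  -0.3  22.1] q [ -6.1  -8.3 -11.2  86.8   0.  -28.1] open 0.055 t 38.25
wrist [254. 178.] 2724 32 [455. -48.  66.  26.  24.]
wrist [202. 291.] 1457 31 [574. -62.  67.  26.  35.]
wrist [ 55. 358.] 12 14 [ 723. -171.    5.    1.   19.]
wrist [123. 375.] 79 11 [718. -98.   9.  23.  72.]
side [237. 184.] 175 20 [ 729. -198.   62.   41.   87.]
side [216. 212.] 147 14 [726. -48. 113.  40.  81.]
side [273. 221.] 334 33 [574. -62.  67.  23.  33.]
side [319. 236.] 386 33 [456. -48.  66.  24.  23.]
```

Request:
move_arm(
  deltas=[
    [[0.0238,0.04,0.0023,-1.5],[0.0238,0.08,0.0023,-1.5],[0.0238,0.12,0.0023,-1.5],[0.0238,0.147,0.0023,-1.5],[0.0238,0.147,0.0023,-1.5]],
  ],
)

```text
time: 38.85
ee_pos: [0.4752, -0.0373, 0.0005]
tcp_rot: [-89.8, 0.4, 23.6]
wrist_force: [-0.9, -0.4, 0.3]
opening: 0.055
```

Request:
move_arm(
  deltas=[
    [[0,0,0,0],[0,0,0,0],[0,0,0,0],[0,0,0,0],[0,0,0,0]],
  ],
  claw=0.0,
  newtons=20,
)

```text
time: 39.35
ee_pos: [0.4798, -0.0377, 0.0068]
tcp_rot: [-90.1, -0.1, 23.6]
wrist_force: [0.2, -0.4, 4.8]
opening: 0.0316
```

Request:
move_arm(
  deltas=[
    [[0,-0.02,0,0],[0,-0.043,0,0],[0,-0.043,0,0],[0,-0.043,0,0]],
  ],
)

```text
time: 39.75
ee_pos: [0.4793, -0.0377, 0.0489]
tcp_rot: [-90.0, -0.0, 23.6]
wrist_force: [0.1, -0.1, -0.7]
opening: 0.0314
```

Request:
move_arm(
  deltas=[
    [[0,0,0,0],[0,0,0,0],[0,0,0,0],[0,0,0,0]],
  ],
  claw=0.032,
)

```text
time: 40.15
ee_pos: [0.4788, -0.0377, 0.0483]
tcp_rot: [-90.0, 0.0, 23.6]
wrist_force: [0.6, -0.9, -1.0]
opening: 0.0321
```

```bash
python3 -c "
from h import *
where(); spool(.46,-.046)"
```

```text
TCP [ 0.4788 -0.0377  0.0483] yaw [-90.    0.   23.6] q [ -4.5  -4.  -19.3  74.8   0.  -28.1] open 0.0321 t 40.15
side 233 mean [ 0.443 -0.041  0.065] axis [-0.87 -0.49  0.04] z [0.052 0.076] sd [0.005  0.0075 0.0191]
scene 183 mean [ 0.481 -0.038  0.064] axis [-0.95 -0.13  0.29] z [0.043 0.083] sd [0.0093 0.0118 0.0149]
```

Request:
move_arm(
  deltas=[
    [[0,0,0,0],[0,0,0,0]],
  ],
  claw=0.0321,
)

```text
time: 40.45
ee_pos: [0.4791, -0.0377, 0.0487]
tcp_rot: [-90.0, -0.0, 23.6]
wrist_force: [-0.4, -0.7, -0.4]
opening: 0.0319
```

```bash
python3 -c "
from h import *
where(); spool(.46,-.046)"
```

```text
TCP [ 0.4791 -0.0377  0.0487] yaw [-90.   -0.   23.6] q [ -4.5  -4.  -19.2  74.8   0.  -28.1] open 0.0319 t 40.45
side 238 mean [ 0.444 -0.04   0.065] axis [-0.88 -0.48  0.04] z [0.052 0.075] sd [0.0052 0.0076 0.0193]
scene 189 mean [ 0.481 -0.039  0.065] axis [-0.95 -0.16  0.25] z [0.043 0.083] sd [0.0092 0.0118 0.0153]
```

Request:
move_arm(
  deltas=[
    [[0,0,0,0],[0,0,0,0]],
  ],
  claw=0.03215,
)

```text
time: 40.75
ee_pos: [0.479, -0.0377, 0.0487]
tcp_rot: [-90.0, -0.0, 23.6]
wrist_force: [-0.1, -0.9, -0.9]
opening: 0.032
```

```bash
python3 -c "
from h import *
where(); spool(.46,-.046)"
```

```text
TCP [ 0.479  -0.0377  0.0487] yaw [-90.   -0.   23.6] q [ -4.5  -4.  -19.2  74.8  -0.  -28.1] open 0.032 t 40.75
side 238 mean [ 0.443 -0.041  0.065] axis [-0.88 -0.48  0.04] z [0.051 0.075] sd [0.0054 0.0076 0.0193]
scene 188 mean [ 0.481 -0.039  0.065] axis [-0.95 -0.2   0.26] z [0.044 0.083] sd [0.009  0.0118 0.0154]
```

Request:
move_arm(
  deltas=[
    [[0,0,0,0]],
  ],
  claw=0.0322,
)

```text
time: 40.95
ee_pos: [0.479, -0.0377, 0.0487]
tcp_rot: [-90.0, 0.0, 23.6]
wrist_force: [0.2, 0.3, -1.1]
opening: 0.0322
```

```bash
python3 -c "
from h import *
where(); spool(.46,-.046)"
```

```text
TCP [ 0.479  -0.0377  0.0487] yaw [-90.    0.   23.6] q [ -4.5  -4.  -19.2  74.8  -0.  -28.1] open 0.0322 t 40.95
side 238 mean [ 0.443 -0.041  0.065] axis [-0.87 -0.49  0.04] z [0.051 0.075] sd [0.0053 0.0076 0.0194]
scene 188 mean [ 0.481 -0.039  0.065] axis [-0.95 -0.18  0.25] z [0.044 0.083] sd [0.0087 0.0117 0.0156]
```

Request:
move_arm(
  deltas=[
    [[0,0,0,0]],
  ],
)

```text
time: 41.15
ee_pos: [0.479, -0.0377, 0.0487]
tcp_rot: [-90.0, 0.0, 23.6]
wrist_force: [0.0, 0.2, -1.2]
opening: 0.0325
```

```bash
python3 -c "
from h import *
where(); spool(.46,-.046)"
```

```text
TCP [ 0.479  -0.0377  0.0487] yaw [-90.    0.   23.6] q [ -4.5  -4.  -19.2  74.8  -0.  -28.1] open 0.0325 t 41.15
side 237 mean [ 0.444 -0.04   0.065] axis [-0.88 -0.48  0.04] z [0.052 0.075] sd [0.0052 0.0076 0.0193]
scene 188 mean [ 0.481 -0.039  0.065] axis [-0.95 -0.19  0.26] z [0.045 0.083] sd [0.0088 0.0117 0.0155]
```

Request:
move_arm(
  deltas=[
    [[0,0,0,0]],
  ],
  claw=0.03225,
)

```text
time: 41.35
ee_pos: [0.479, -0.0377, 0.0487]
tcp_rot: [-90.0, -0.0, 23.6]
wrist_force: [0.9, 0.0, -0.7]
opening: 0.0323
```

```bash
python3 -c "
from h import *
where(); spool(.46,-.046); where(); spool(.46,-.046)"
```

```text
TCP [ 0.479  -0.0377  0.0487] yaw [-90.   -0.   23.6] q [ -4.5  -4.  -19.2  74.8  -0.  -28.1] open 0.0323 t 41.35
side 240 mean [ 0.444 -0.04   0.065] axis [-0.87 -0.49  0.03] z [0.052 0.076] sd [0.0054 0.0076 0.0195]
scene 186 mean [ 0.481 -0.039  0.065] axis [-0.95 -0.19  0.26] z [0.045 0.082] sd [0.0087 0.0116 0.0154]
TCP [ 0.479  -0.0377  0.0487] yaw [-90.    0.   23.6] q [ -4.5  -4.  -19.2  74.8   0.  -28.1] open 0.0321 t 41.45
side 237 mean [ 0.444 -0.041  0.065] axis [-0.87 -0.49  0.04] z [0.052 0.076] sd [0.0053 0.0076 0.0194]
scene 188 mean [ 0.481 -0.039  0.065] axis [-0.95 -0.19  0.25] z [0.044 0.083] sd [0.0089 0.0118 0.0155]
```

Request:
move_arm(
  deltas=[
    [[0,0,0,0]],
  ],
  claw=0.0323,
)

```text
time: 41.65
ee_pos: [0.479, -0.0377, 0.0487]
tcp_rot: [-90.0, 0.0, 23.6]
wrist_force: [0.1, 0.4, -0.9]
opening: 0.0324
```

```bash
python3 -c "
from h import *
where(); spool(.46,-.046)"
```

```text
TCP [ 0.479  -0.0377  0.0487] yaw [-90.    0.   23.6] q [ -4.5  -4.  -19.2  74.8  -0.  -28.1] open 0.0324 t 41.65
side 236 mean [ 0.443 -0.041  0.065] axis [-0.87 -0.49  0.03] z [0.052 0.075] sd [0.0051 0.0076 0.0193]
scene 187 mean [ 0.481 -0.038  0.065] axis [-0.95 -0.19  0.27] z [0.044 0.084] sd [0.0091 0.0118 0.0152]
```

Request:
move_arm(
  deltas=[
    [[0,0,0,0],[0,0,0,0]],
  ],
  claw=0.0315,
)

```text
time: 41.95
ee_pos: [0.479, -0.0377, 0.0487]
tcp_rot: [-90.0, -0.0, 23.6]
wrist_force: [-0.3, -0.7, -0.8]
opening: 0.0318
```

```bash
python3 -c "
from h import *
where(); spool(.46,-.046)"
```

```text
TCP [ 0.479  -0.0377  0.0487] yaw [-90.   -0.   23.6] q [ -4.5  -4.  -19.2  74.8  -0.  -28.1] open 0.0318 t 41.95
side 237 mean [ 0.443 -0.04   0.065] axis [-0.88 -0.48  0.05] z [0.051 0.075] sd [0.0053 0.0076 0.0192]
scene 184 mean [ 0.481 -0.039  0.065] axis [-0.96 -0.11  0.26] z [0.043 0.083] sd [0.0091 0.0117 0.0151]
```

Request:
move_arm(
  deltas=[
    [[0,0,0,0],[0,0,0,0],[0,0,0,0]],
  ],
  claw=0.0323,
)

```text
time: 42.35
ee_pos: [0.479, -0.0377, 0.0487]
tcp_rot: [-90.0, -0.0, 23.6]
wrist_force: [0.4, -0.5, -0.1]
opening: 0.0324
```

```bash
python3 -c "
from h import *
where(); spool(.46,-.046)"
```

```text
TCP [ 0.479  -0.0377  0.0487] yaw [-90.   -0.   23.6] q [ -4.5  -4.  -19.2  74.8   0.  -28.1] open 0.0324 t 42.35
side 235 mean [ 0.443 -0.041  0.065] axis [-0.87 -0.49  0.03] z [0.051 0.075] sd [0.0054 0.0076 0.0192]
scene 188 mean [ 0.481 -0.039  0.065] axis [-0.95 -0.2   0.25] z [0.044 0.083] sd [0.009  0.0117 0.0156]
```

Request:
move_arm(
  deltas=[
    [[0,0,0,0]],
  ],
  claw=0.0324,
)

```text
time: 42.55
ee_pos: [0.479, -0.0377, 0.0487]
tcp_rot: [-90.0, -0.0, 23.6]
wrist_force: [-0.2, -0.4, -0.2]
opening: 0.0323
```

Request:
move_arm(
  deltas=[
    [[0,0,0,0],[0,0,0,0]],
  ],
  claw=0.0,
)

```text
time: 42.75
ee_pos: [0.479, -0.0377, 0.0487]
tcp_rot: [-90.0, 0.0, 23.6]
wrist_force: [0.1, 1.0, -2.2]
opening: 0.0312
```

```bash
python3 -c "
from h import *
where(); spool(.46,-.046)"
```

```text
TCP [ 0.479  -0.0377  0.0487] yaw [-90.    0.   23.6] q [ -4.5  -4.  -19.2  74.8  -0.  -28.1] open 0.0312 t 42.75
side 283 mean [ 0.453 -0.037  0.041] axis [-0.81 -0.29 -0.52] z [0.015 0.07 ] sd [0.0072 0.0084 0.0223]
scene 153 mean [ 0.486 -0.034  0.061] axis [ 0.46 -0.88 -0.07] z [0.045 0.083] sd [0.0053 0.0096 0.0127]
```

The spool tilted about 35° and was caught. Repeating the pulse.

Request:
move_arm(
  deltas=[
    [[0,0,0,0],[0,0,0,0],[0,0,0,0]],
  ],
  claw=0.0323,
)

```text
time: 43.15
ee_pos: [0.4791, -0.0377, 0.0487]
tcp_rot: [-90.0, -0.0, 23.6]
wrist_force: [0.3, 0.3, -0.6]
opening: 0.0321
```

Request:
move_arm(
  deltas=[
    [[0,0,0,0]],
  ],
  claw=0.0324,
)

```text
time: 43.25
ee_pos: [0.4791, -0.0377, 0.0487]
tcp_rot: [-90.0, -0.0, 23.6]
wrist_force: [-0.3, -0.4, -0.0]
opening: 0.0326
```

Request:
move_arm(
  deltas=[
    [[0,0,0,0],[0,0,0,0]],
  ],
  claw=0.0,
)

```text
time: 43.45
ee_pos: [0.479, -0.0377, 0.0487]
tcp_rot: [-90.0, -0.0, 23.6]
wrist_force: [1.2, 0.5, -0.4]
opening: 0.0044
```

Run:
```python
from h import *
where(); spool(.46,-.046)
c=camera("side"); s=camera("scene")
cv2.imwrite("pics/g3.png",np.hstack([cv2.resize(c["color"][160:280,250:370],(400,400)),cv2.resize(s["color"][110:230,190:310],(400,400))]))
```

```text
TCP [ 0.479  -0.0377  0.0487] yaw [-90.   -0.   23.6] q [ -4.5  -4.  -19.2  74.8  -0.  -28.1] open 0.0044 t 43.45
side 364 mean [ 0.472 -0.029  0.027] axis [-0.92 -0.35 -0.15] z [0.009 0.065] sd [0.0051 0.0115 0.0177]
scene 148 mean [ 0.483 -0.039  0.04 ] axis [-0.41 -0.26 -0.87] z [0.02  0.082] sd [0.007  0.0125 0.0201]
```

View pics/g3.png

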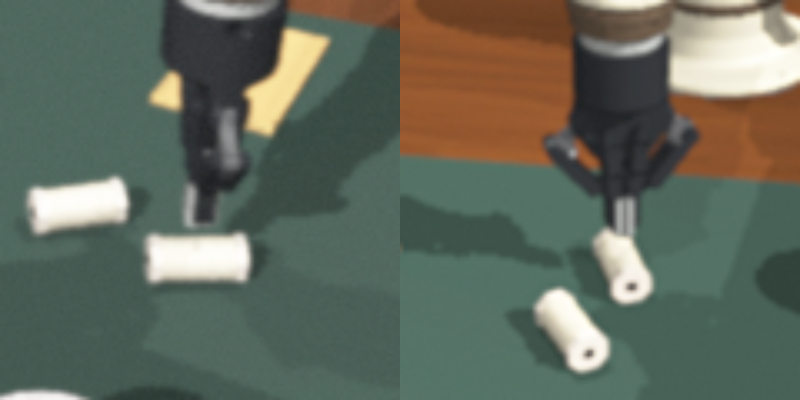

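It dropped again, so a gravity swing is unreliable. New plan: hold it firmly by one end, butt the free end's lower edge against the board's edge and lift along an arc about that edge, which pivots the spool in the pads. First find it again.

Request:
move_arm(
  deltas=[
    [[0,-0.04,0,0],[0,-0.08,0,0],[0,-0.1,0,0],[0,-0.1,0,0]],
  ],
  claw=0.055,
)

```text
time: 44.05
ee_pos: [0.4805, -0.0378, 0.152]
tcp_rot: [-90.1, -0.3, 23.6]
wrist_force: [1.0, -0.2, 1.6]
opening: 0.0552
```

Run:
```python
from h import *
where()
for n in("wrist","side"):
    c=camera(n)
    for b in blobs(c,.01):
        if b["top"]<40: print(n,b["px"],b["n"],b["top"],b["rect"])
for n in("scene0","side0"):
    c=dict(np.load(f"pics/{n}.npz")); P=cloud(c); hsv=cv2.cvtColor(c["color"],cv2.COLOR_BGR2HSV)
    m=(hsv[...,0]>12)&(hsv[...,0]<30)&(hsv[...,1]>40)&(hsv[...,2]>150)&(P[...,0]>.2)&(P[...,0]<.75)&(P[...,1]<-.15)&(P[...,1]>-.5)&(abs(P[...,2]-.008)<.012)
    k,l,st,ce=cv2.connectedComponentsWithStats(m.astype(np.uint8)); i=1+np.argmax(st[1:,4]); q=cv2.findContours((l==i).astype(np.uint8),0,1)[0][0][:,0].astype(float)
    # rays to the plane z=.008
    d=np.c_[(q[:,0]-c["cx"])/c["fx"],(q[:,1]-c["cy"])/c["fy"],np.ones(len(q))]@c["T"][:3,:3].T; o=c["T"][:3,3]; t=(.008-o[2])/d[:,2]; w=o[:2]+d[:,:2]*t[:,None]
    print(n,cv2.minAreaRect((w*1000).astype(np.float32)))
```

```text
TCP [ 0.4805 -0.0378  0.152 ] yaw [-90.1  -0.3  23.6] q [ -4.5  -5.5  -9.1  86.1  -0.  -28.1] open 0.0552 t 44.05
wrist [255. 180.] 2791 32 [477. -36.  66.  26.  24.]
wrist [193. 259.] 1275 31 [574. -62.  67.  26.  34.]
wrist [  9. 323.] 309 18 [ 716. -207.   16.   29.   59.]
wrist [125. 353.] 32 12 [706. -85.   6.   8.  42.]
wrist [115. 354.] 41 12 [712. -96.   6.  12.  43.]
wrist [116. 371.] 113 12 [733. -87.  35.  11.  57.]
side [237. 184.] 168 20 [ 729. -196.   43.   60.    0.]
side [216. 212.] 151 14 [725. -45. 112.  39.  85.]
side [273. 221.] 333 33 [574. -61.  66.  23.  33.]
side [309. 237.] 384 33 [476. -33.  66.  24.  23.]
scene0 ((508.54608154296875, -333.10626220703125), (188.34088134765625, 120.34683990478516), 83.68364715576172)
side0 ((506.2530517578125, -329.77056884765625), (198.04458618164062, 114.63381958007812), 83.49063110351562)
```

Request:
move_arm(
  deltas=[
    [[0.0205,0.04,0.0033,0],[0.0205,0.08,0.0033,0],[0.0205,0.12,0.0033,0],[0.0205,0.143,0.0033,0],[0.0205,0.143,0.0033,0]],
  ],
)

```text
time: 44.65
ee_pos: [0.4929, -0.0262, 0.0007]
tcp_rot: [-89.8, 0.4, 23.6]
wrist_force: [-0.3, -0.0, 0.7]
opening: 0.0551
```

Request:
move_arm(
  deltas=[
    [[0,0,0,0],[0,0,0,0],[0,0,0,0],[0,0,0,0],[0,0,0,0]],
  ],
  claw=0.0,
  newtons=20,
)

```text
time: 45.15
ee_pos: [0.4972, -0.0265, 0.0067]
tcp_rot: [-90.0, -0.1, 23.6]
wrist_force: [0.3, 0.3, 3.6]
opening: 0.0316
```

Request:
move_arm(
  deltas=[
    [[0,-0.04,0,0],[0,-0.08,0,0],[0,-0.08,0,0]],
  ],
)

```text
time: 45.45
ee_pos: [0.4992, -0.0266, 0.0913]
tcp_rot: [-90.2, -0.4, 23.6]
wrist_force: [0.7, -0.2, -0.8]
opening: 0.0321
```

Request:
move_arm(
  deltas=[
    [[-0.007,0,-0.029,-8],[-0.014,0,-0.058,-16],[-0.021,0,-0.087,-24],[-0.028,0,-0.116,-32],[-0.0343,0,-0.1448,-40]],
  ],
)

```text
time: 45.95
ee_pos: [0.5229, -0.1741, 0.0853]
tcp_rot: [-90.0, -0.0, 63.9]
wrist_force: [0.9, 0.1, -1.1]
opening: 0.0317
```

Request:
move_arm(
  deltas=[
    [[0,0,0,-8],[0,0,0,-16],[0,0,0,-19.8],[0,0,0,-19.8],[0,0,0,-19.8]],
  ],
)

```text
time: 46.45
ee_pos: [0.5228, -0.1728, 0.0854]
tcp_rot: [-90.0, -0.0, 83.2]
wrist_force: [0.5, 0.5, -0.4]
opening: 0.0318
```

```bash
python3 -c "
from h import *
where(); spool(.52,-.195,.06,.02)"
```

```text
TCP [ 0.5228 -0.1728  0.0854] yaw [-90.   -0.   83.2] q [ -18.3    4.7   -6.3   79.     0.  -101.5] open 0.0318 t 46.45
side 248 mean [ 0.523 -0.169  0.102] axis [ 0.12 -0.94  0.32] z [0.081 0.12 ] sd [0.0086 0.0118 0.0159]
scene 183 mean [ 0.531 -0.193  0.102] axis [-0.05  0.99 -0.09] z [0.082 0.113] sd [0.0071 0.0092 0.0249]
```

Request:
move_arm(
  deltas=[
    [[0,0.04,0,0],[0,0.07,0,0],[0,0.0785,0,0],[0,0.0785,0,0]],
  ],
)

```text
time: 46.95
ee_pos: [0.5223, -0.1726, 0.0067]
tcp_rot: [-89.9, -0.0, 83.3]
wrist_force: [0.6, -0.6, -0.4]
opening: 0.0316
```

Request:
move_arm(
  deltas=[
    [[-0.006,0,0,0],[-0.012,0,0,0],[-0.012,0,0,0],[-0.012,0,0,0]],
  ],
)

```text
time: 47.35
ee_pos: [0.5217, -0.1852, 0.0075]
tcp_rot: [-90.0, 0.0, 83.3]
wrist_force: [0.3, 0.0, -0.2]
opening: 0.0312
```

Request:
move_arm(
  deltas=[
    [[-0.003,0,0,0],[-0.003,0,0,0],[-0.003,0,0,0]],
  ],
)

```text
time: 47.65
ee_pos: [0.5212, -0.1878, 0.0072]
tcp_rot: [-90.0, -0.0, 83.4]
wrist_force: [-0.1, -0.3, -0.9]
opening: 0.0316
```

Request:
move_arm(
  deltas=[
    [[-0.002,0,0,0],[-0.002,0,0,0],[-0.002,0,0,0]],
  ],
)

```text
time: 47.95
ee_pos: [0.5209, -0.1898, 0.0072]
tcp_rot: [-90.0, -0.0, 83.4]
wrist_force: [-0.1, -1.0, -0.8]
opening: 0.0318
```

Request:
move_arm(
  deltas=[
    [[-0.002,0,0,0],[-0.002,0,0,0],[-0.002,0,0,0]],
  ],
)

```text
time: 48.25
ee_pos: [0.5208, -0.1909, 0.0072]
tcp_rot: [-90.0, -0.1, 83.4]
wrist_force: [0.4, 4.5, 0.6]
opening: 0.0317
```

Request:
move_arm(
  deltas=[
    [[-0.002,0,0,0],[-0.002,0,0,0],[-0.002,0,0,0]],
  ],
)

```text
time: 48.55
ee_pos: [0.5207, -0.1911, 0.0073]
tcp_rot: [-90.0, -0.3, 83.5]
wrist_force: [0.8, 16.6, 3.5]
opening: 0.0316
```

Run:
```python
from h import *
where(); spool(.52,-.205,.06,.012,.05)
c=camera("side"); s=camera("scene")
cv2.imwrite("pics/g4.png",np.hstack([cv2.resize(c["color"][130:250,260:380],(400,400)),cv2.resize(s["color"][130:250,110:230],(400,400))]))
```

```text
TCP [ 0.5207 -0.1911  0.0073] yaw [-90.   -0.3  83.5] q [ -20.3    7.4  -12.1   70.5    0.3 -103.8] open 0.0316 t 48.55
side 188 mean [ 0.521 -0.188  0.028] axis [-0.16  0.96 -0.22] z [0.013 0.041] sd [0.0068 0.0118 0.0152]
scene 138 mean [ 0.527 -0.212  0.026] axis [-0.05  1.   -0.04] z [0.014 0.036] sd [0.0057 0.0094 0.0256]
```

View pics/g4.png

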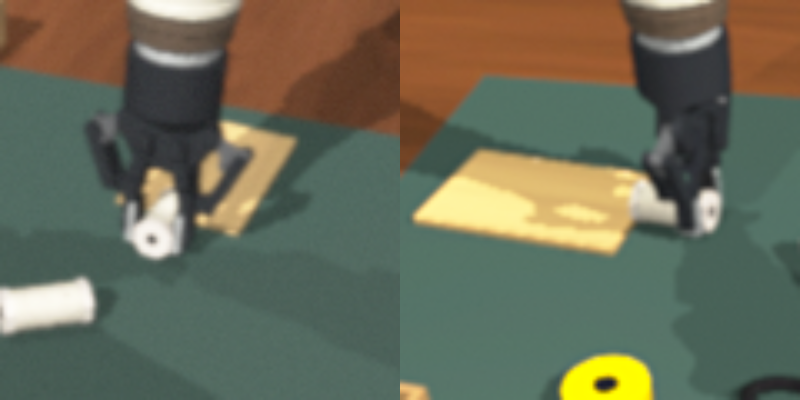

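Contact shows clearly: spool between the jaws, its free end against the board's near edge (right crop at (635,200)), 16 N. Now the arc.

Request:
move_arm(
  deltas=[
    [[-0.0009,-0.0029,0,0],[-0.002,-0.0057,0,0],[-0.0032,-0.0084,0,0],[-0.0045,-0.0111,0,0],[-0.006,-0.0137,0,0]],
  ],
)

```text
time: 49.25
ee_pos: [0.5198, -0.1987, 0.0206]
tcp_rot: [-90.0, -0.1, 83.4]
wrist_force: [1.9, 6.5, -2.1]
opening: 0.0314
```

```bash
python3 -c "
from h import *
where(); spool(.52,-.21,.06,.012,.07)"
```

```text
TCP [ 0.5198 -0.1987  0.0206] yaw [-90.   -0.1  83.4] q [-2.100e+01  7.200e+00 -1.090e+01  7.200e+01  1.000e-01 -1.044e+02] open 0.0314 t 49.25
side 199 mean [ 0.52  -0.191  0.039] axis [ 0.05 -0.99  0.14] z [0.021 0.054] sd [0.0082 0.0119 0.0146]
scene 172 mean [ 0.528 -0.213  0.034] axis [-0.02  0.99  0.12] z [0.019 0.053] sd [0.0076 0.0106 0.0257]
```

Request:
move_arm(
  deltas=[
    [[-0.0045,-0.0035,0,0],[-0.0079,-0.007,0,0],[-0.0114,-0.0105,0,0],[-0.0151,-0.014,0,0],[-0.0192,-0.0175,0,0]],
  ],
)

```text
time: 49.85
ee_pos: [0.5176, -0.2179, 0.0383]
tcp_rot: [-90.0, -0.1, 83.4]
wrist_force: [0.3, 5.9, 0.2]
opening: 0.0317
```

```bash
python3 -c "
from h import *
where(); spool(.52,-.22,.06,.012,.09)"
```

```text
TCP [ 0.5176 -0.2179  0.0383] yaw [-90.   -0.1  83.4] q [-2.290e+01  7.300e+00 -8.800e+00  7.400e+01  1.000e-01 -1.063e+02] open 0.0317 t 49.85
side 178 mean [ 0.518 -0.203  0.059] axis [-0.98  0.18 -0.06] z [0.044 0.072] sd [0.0059 0.0087 0.013 ]
scene 172 mean [ 0.526 -0.224  0.05 ] axis [-0.06  0.89  0.45] z [0.026 0.07 ] sd [0.0072 0.0095 0.0255]
```

Request:
move_arm(
  deltas=[
    [[-0.003,0.001,0,0],[-0.006,0.001,0,0],[-0.009,0.0,0,0],[-0.012,-0.002,0,0],[-0.015,-0.004,0,0]],
  ],
)

```text
time: 50.45
ee_pos: [0.5156, -0.234, 0.0421]
tcp_rot: [-90.0, 0.0, 83.4]
wrist_force: [-0.6, -0.1, -0.8]
opening: 0.0314
```

```bash
python3 -c "
from h import *
where(); spool(.52,-.225,.06,.012,.09)"
```

```text
TCP [ 0.5156 -0.234   0.0421] yaw [-90.    0.   83.4] q [ -24.4    7.8   -7.8   74.4   -0.  -107.8] open 0.0314 t 50.45
side 176 mean [ 0.516 -0.219  0.062] axis [-0.98  0.17 -0.07] z [0.046 0.076] sd [0.0064 0.0091 0.0129]
scene 166 mean [ 0.523 -0.238  0.053] axis [-0.07  0.89  0.45] z [0.027 0.074] sd [0.0074 0.0094 0.0258]
```

Request:
move_arm(
  deltas=[
    [[0.016,-0.003,0,0],[0.032,-0.003,0,0],[0.032,0.005,0,0],[0.032,0.0105,0,0],[0.032,0.0105,0,0]],
  ],
)

```text
time: 51.05
ee_pos: [0.5193, -0.2014, 0.0308]
tcp_rot: [-89.9, -0.0, 83.4]
wrist_force: [-0.5, -0.6, -1.4]
opening: 0.0313
```

Request:
move_arm(
  deltas=[
    [[-0.003,0,0,0],[-0.005,0,0,0],[-0.005,0,0,0]],
  ],
)

```text
time: 51.35
ee_pos: [0.5189, -0.2074, 0.0319]
tcp_rot: [-90.0, 0.0, 83.3]
wrist_force: [-0.4, 0.1, -1.4]
opening: 0.0312
```

Request:
move_arm(
  deltas=[
    [[-0.002,0,0,0],[-0.003,0,0,0],[-0.003,0,0,0]],
  ],
)

```text
time: 51.65
ee_pos: [0.5186, -0.2101, 0.0319]
tcp_rot: [-90.0, 0.0, 83.3]
wrist_force: [0.2, 0.3, -1.2]
opening: 0.0318
```

Request:
move_arm(
  deltas=[
    [[-0.002,0,0,0],[-0.003,0,0,0],[-0.003,0,0,0]],
  ],
)

```text
time: 51.95
ee_pos: [0.5183, -0.2129, 0.0319]
tcp_rot: [-90.0, -0.0, 83.4]
wrist_force: [-0.6, 0.3, -0.9]
opening: 0.0313
```

```bash
python3 -c "
from h import *
where(); spool(.52,-.225,.06,.006,.09)"
```

```text
TCP [ 0.5183 -0.2129  0.0319] yaw [-90.   -0.   83.4] q [ -22.3    7.3   -9.5   73.2    0.  -105.7] open 0.0313 t 51.95
side 217 mean [ 0.517 -0.206  0.045] axis [-0.32 -0.7  -0.63] z [0.007 0.067] sd [0.0081 0.0211 0.0259]
scene 203 mean [ 0.531 -0.228  0.035] axis [-0.22  0.83  0.51] z [0.006 0.063] sd [0.0068 0.0105 0.034 ]
```

Request:
move_arm(
  deltas=[
    [[0.012,0,0,0],[0.012,0.003,0,0],[0.012,0.006,0,0],[0.012,0.006,0,0]],
  ],
)

```text
time: 52.45
ee_pos: [0.5204, -0.1992, 0.0276]
tcp_rot: [-90.1, -0.1, 83.5]
wrist_force: [-3.5, 9.8, 15.6]
opening: 0.0317
```

Request:
move_arm(
  deltas=[
    [[0,0.002,0,0],[0,0.002,0,0],[0,0.002,0,0]],
  ],
)

```text
time: 52.75
ee_pos: [0.5205, -0.1991, 0.0261]
tcp_rot: [-90.1, -0.1, 83.5]
wrist_force: [-3.9, 11.5, 18.0]
opening: 0.0314
```

Run:
```python
from h import *
where()
c=camera("side"); s=camera("scene")
cv2.imwrite("pics/g5.png",np.hstack([cv2.resize(c["color"][150:230,280:360],(400,400)),cv2.resize(s["color"][150:230,160:240],(400,400))]))
```

```text
TCP [ 0.5205 -0.1991  0.0261] yaw [-90.1  -0.1  83.5] q [ -21.     7.   -10.5   72.4    0.2 -104.5] open 0.0314 t 52.75
```

View pics/g5.png

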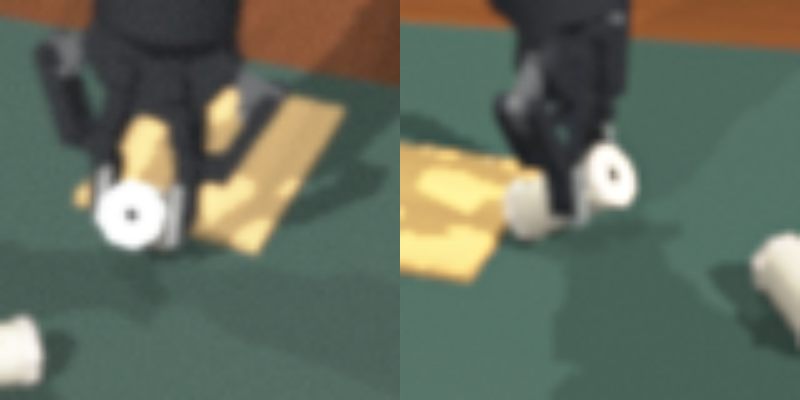

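Request:
move_arm(
  deltas=[
    [[-0.001,-0.002,0,0],[-0.004,-0.0045,0,0],[-0.0067,-0.0072,0,0]],
  ],
)

```text
time: 53.15
ee_pos: [0.5188, -0.2076, 0.0309]
tcp_rot: [-90.0, 0.0, 83.4]
wrist_force: [0.3, -0.3, -0.5]
opening: 0.0315
```

```bash
python3 -c "
from h import *
o=where(); print(o['wrist_force'].round(1)); spool(.52,-.225,.06,.012,.09)"
```

```text
TCP [ 0.5188 -0.2076  0.0309] yaw [-90.    0.   83.4] q [ -21.8    7.1   -9.8   73.1   -0.  -105.2] open 0.0315 t 53.15
[ 0.3 -0.3 -0.5]
side 179 mean [ 0.519 -0.191  0.052] axis [-0.99  0.15 -0.05] z [0.036 0.067] sd [0.0064 0.0085 0.0129]
scene 174 mean [ 0.527 -0.211  0.044] axis [-0.02  0.92  0.38] z [0.021 0.064] sd [0.0076 0.0093 0.0255]
```

```bash
cat >> h.py <<'E'
def held(zmin=.012):
    "spool in the hand: extents along tool x (s) and height, relative to the TCP, mm"
    o=where(); p=o['ee_pos']; a=np.radians(o['tcp_rot'][2]); ex=np.array([np.cos(a),np.sin(a),0]); ey=np.array([-np.sin(a),np.cos(a),0]); print('force',o['wrist_force'].round(1))
    for n,corr in(("side",0),("scene",[-.004,.003,0])):
        c=camera(n); P=cloud(c)+corr; hsv=cv2.cvtColor(c["color"],cv2.COLOR_BGR2HSV); d=P-p
        s=d@ex; t=d@ey
        m=(abs(s)<.075)&(abs(t)<.02)&(P[...,2]>zmin)&(d[...,2]<.06)&(hsv[...,1]<40)&(hsv[...,2]>150)
        q=np.c_[s[m],d[m][:,2]].astype(np.float32)*1000
        if len(q)<15: print(n,len(q)); continue
        r=cv2.minAreaRect(q); b=cv2.boxPoints(r).round(); print(n,len(q),np.round(r[0]),np.round(r[1]),round(r[2],1),b.tolist())
E
python3 -c "
from h import *
held()"
```

```text
TCP [ 0.5189 -0.208   0.0312] yaw [-90.    0.   83.3] q [ -21.8    7.1   -9.8   73.1   -0.  -105.2] open 0.0312 t 53.25
force [ 0.4  0.3 -0.7]
side 157 [-3.  7.] [64. 34.] 34.2 [[-39.0, 3.0], [-20.0, -25.0], [33.0, 11.0], [13.0, 39.0]]
scene 162 [-4.  5.] [64. 32.] 32.2 [[-39.0, 1.0], [-22.0, -26.0], [32.0, 8.0], [15.0, 35.0]]
```

The side and scene fits agree: the spool slid lengthwise in the pads, its tilt is now about 33°, and its lowest corner sits 21 mm ahead of and 25 mm below the TCP. I'll use the wall again, with a gentler push.

Request:
move_arm(
  deltas=[
    [[-0.004,0.002,0,0],[-0.008,0.0045,0,0],[-0.011,0.0045,0,0],[-0.011,0.0045,0,0]],
  ],
)

```text
time: 53.75
ee_pos: [0.5179, -0.2158, 0.0279]
tcp_rot: [-90.0, -0.4, 83.5]
wrist_force: [-2.6, 19.3, 16.0]
opening: 0.0316
```

Request:
move_arm(
  deltas=[
    [[-0.0015,0,0,0],[-0.003,0,0,0],[-0.003,0,0,0]],
  ],
)

```text
time: 54.05
ee_pos: [0.5177, -0.2183, 0.0283]
tcp_rot: [-90.1, -0.4, 83.5]
wrist_force: [-3.9, 21.7, 20.2]
opening: 0.0319
```

Request:
move_arm(
  deltas=[
    [[-0.0015,0,0,0],[-0.003,0,0,0],[-0.003,0,0,0]],
  ],
)

```text
time: 54.35
ee_pos: [0.5175, -0.2215, 0.0287]
tcp_rot: [-90.1, -0.4, 83.5]
wrist_force: [-5.1, 21.6, 20.7]
opening: 0.0321
```

```bash
python3 -c "
from h import *
held()"
```

```text
TCP [ 0.5175 -0.2215  0.0287] yaw [-90.1  -0.4  83.5] q [ -23.4    7.7   -9.4   72.9    0.4 -106.8] open 0.0321 t 54.35
force [-5.1 21.6 20.7]
side 154 [ 3. 11.] [60. 33.] 37.2 [[-31.0, 6.0], [-11.0, -20.0], [37.0, 16.0], [17.0, 42.0]]
scene 166 [-1. 10.] [65. 32.] 30.3 [[-37.0, 7.0], [-21.0, -20.0], [35.0, 13.0], [20.0, 40.0]]
```

Request:
move_arm(
  deltas=[
    [[0,-0.001,0,0],[0,-0.002,0,0],[0,-0.002,0,0]],
  ],
)

```text
time: 54.75
ee_pos: [0.5171, -0.2223, 0.0292]
tcp_rot: [-90.0, -0.3, 83.5]
wrist_force: [-1.9, 13.3, 10.8]
opening: 0.0316
```

Request:
move_arm(
  deltas=[
    [[-0.001,-0.001,0,0],[-0.001,-0.002,0,0],[-0.001,-0.002,0,0]],
  ],
)

```text
time: 55.05
ee_pos: [0.5168, -0.2243, 0.0305]
tcp_rot: [-90.0, -0.2, 83.4]
wrist_force: [0.1, 7.6, 3.2]
opening: 0.0317
```

```bash
python3 -c "
from h import *
held()"
```

```text
TCP [ 0.5168 -0.2243  0.0305] yaw [-90.   -0.2  83.4] q [ -23.5    7.8   -9.1   73.1    0.2 -106.9] open 0.0317 t 55.05
force [0.1 7.6 3.2]
side 154 [ 4. 10.] [61. 32.] 41.1 [[-30.0, 2.0], [-9.0, -22.0], [37.0, 18.0], [16.0, 42.0]]
scene 172 [4. 7.] [65. 32.] 42.1 [[-31.0, -3.0], [-10.0, -27.0], [38.0, 17.0], [17.0, 41.0]]
```

Request:
move_arm(
  deltas=[
    [[-0.002,-0.001,0,0],[-0.003,-0.002,0,0],[-0.003,-0.002,0,0]],
  ],
)

```text
time: 55.45
ee_pos: [0.5164, -0.2275, 0.0323]
tcp_rot: [-90.0, -0.2, 83.4]
wrist_force: [-0.1, 6.2, 2.5]
opening: 0.0319
```

```bash
python3 -c "
from h import *
held()"
```

```text
TCP [ 0.5164 -0.2275  0.0323] yaw [-90.   -0.2  83.4] q [-2.380e+01  7.900e+00 -8.800e+00  7.340e+01  1.000e-01 -1.072e+02] open 0.0319 t 55.45
force [-0.1  6.2  2.5]
side 162 [ 2. 11.] [66. 37.] 42.2 [[-35.0, 2.0], [-11.0, -25.0], [38.0, 20.0], [14.0, 47.0]]
scene 173 [3. 8.] [62. 32.] 42.4 [[-30.0, -1.0], [-9.0, -25.0], [37.0, 17.0], [16.0, 41.0]]
```

Tilt is now 42° with small forces. Continuing, mostly forward now.

Request:
move_arm(
  deltas=[
    [[-0.002,-0.0005,0,0],[-0.004,-0.001,0,0],[-0.006,-0.0015,0,0],[-0.008,-0.002,0,0],[-0.01,-0.002,0,0]],
  ],
)

```text
time: 56.05
ee_pos: [0.5153, -0.2373, 0.0346]
tcp_rot: [-90.0, -0.2, 83.4]
wrist_force: [-0.1, 8.2, 6.3]
opening: 0.0317
```

```bash
python3 -c "
from h import *
held()"
```

```text
TCP [ 0.5153 -0.2373  0.0346] yaw [-90.   -0.2  83.4] q [-2.480e+01  8.200e+00 -8.200e+00  7.360e+01  1.000e-01 -1.082e+02] open 0.0317 t 56.05
force [-0.1  8.2  6.3]
side 206 [ 7. 11.] [60. 35.] 53.1 [[-25.0, -3.0], [3.0, -23.0], [39.0, 25.0], [12.0, 45.0]]
scene 198 [6. 8.] [65. 32.] 54.3 [[-26.0, -8.0], [1.0, -27.0], [38.0, 25.0], [12.0, 44.0]]
```

Request:
move_arm(
  deltas=[
    [[-0.003,0,0,0],[-0.006,0,0,0],[-0.008,0,0,0],[-0.01,0,0,0],[-0.012,0.0005,0,0]],
  ],
)

```text
time: 56.65
ee_pos: [0.514, -0.2496, 0.0345]
tcp_rot: [-90.0, -0.1, 83.4]
wrist_force: [-1.9, 5.8, 7.7]
opening: 0.0314
```

```bash
python3 -c "
from h import *
held()"
```

```text
TCP [ 0.514  -0.2496  0.0345] yaw [-90.   -0.1  83.4] q [-2.600e+01  8.700e+00 -7.600e+00  7.370e+01  1.000e-01 -1.094e+02] open 0.0314 t 56.65
force [-1.9  5.8  7.7]
side 243 [11. 11.] [64. 33.] 69.8 [[-16.0, -13.0], [15.0, -25.0], [38.0, 35.0], [6.0, 47.0]]
scene 217 [ 9. 12.] [64. 37.] 68.0 [[-20.0, -11.0], [14.0, -25.0], [38.0, 35.0], [4.0, 48.0]]
```

Request:
move_arm(
  deltas=[
    [[-0.003,0.0012,0,0],[-0.006,0.0028,0,0],[-0.008,0.004,0,0],[-0.008,0.004,0,0]],
  ],
)

```text
time: 57.15
ee_pos: [0.5131, -0.2584, 0.0316]
tcp_rot: [-90.1, -0.0, 83.4]
wrist_force: [-6.1, 3.1, 13.8]
opening: 0.0316
```

```bash
python3 -c "
from h import *
held()"
```

```text
TCP [ 0.5131 -0.2584  0.0316] yaw [-90.1  -0.   83.4] q [ -26.8    9.1   -7.5   73.3    0.  -110.1] open 0.0316 t 57.15
force [-6.1  3.1 13.8]
side 268 [12. 15.] [63. 37.] 77.3 [[-13.0, -12.0], [23.0, -20.0], [36.0, 42.0], [1.0, 50.0]]
scene 229 [13. 13.] [65. 33.] 78.1 [[-10.0, -15.0], [22.0, -22.0], [36.0, 42.0], [4.0, 48.0]]
```

Tilt is 78°. Lift, carry it inland over the board, then press down with a small drag to straighten it.

Request:
move_arm(
  deltas=[
    [[0,-0.012,0,0],[-0.03,-0.012,0,0],[-0.055,-0.012,0,0],[-0.055,-0.004,0,0],[-0.055,-0.003,0,0]],
  ],
)

```text
time: 57.75
ee_pos: [0.5068, -0.3137, 0.033]
tcp_rot: [-90.0, 0.0, 83.3]
wrist_force: [-0.4, 0.2, 7.9]
opening: 0.0312
```

```bash
python3 -c "
from h import *
held()"
```

```text
TCP [ 0.5068 -0.3137  0.033 ] yaw [-90.    0.   83.3] q [ -31.8   12.    -4.1   73.9   -0.  -115. ] open 0.0312 t 57.75
force [-0.4  0.2  7.9]
side 256 [12. 14.] [65. 35.] 77.7 [[-11.0, -14.0], [22.0, -22.0], [36.0, 42.0], [2.0, 49.0]]
scene 235 [16. 13.] [62. 32.] 80.8 [[-5.0, -16.0], [27.0, -21.0], [37.0, 41.0], [5.0, 46.0]]
```

Request:
move_arm(
  deltas=[
    [[0,0.0015,0,0],[0,0.003,0,0],[0,0.003,0,0]],
  ],
)

```text
time: 58.15
ee_pos: [0.507, -0.3132, 0.0328]
tcp_rot: [-90.1, 0.1, 83.4]
wrist_force: [-6.4, -0.9, 18.9]
opening: 0.0317
```

Request:
move_arm(
  deltas=[
    [[-0.002,0.001,0,0],[-0.004,0.002,0,0],[-0.004,0.002,0,0]],
  ],
)

```text
time: 58.45
ee_pos: [0.5067, -0.3169, 0.0305]
tcp_rot: [-90.1, 0.1, 83.4]
wrist_force: [-4.7, 0.7, 17.3]
opening: 0.0316
```

```bash
python3 -c "
from h import *
held()"
```

```text
TCP [ 0.5067 -0.3169  0.0305] yaw [-90.1   0.1  83.4] q [ -32.    12.2   -4.1   73.6   -0.  -115.4] open 0.0316 t 58.45
force [-4.7  0.7 17.3]
side 263 [14. 16.] [64. 34.] 83.8 [[-6.0, -14.0], [27.0, -18.0], [34.0, 46.0], [1.0, 50.0]]
scene 232 [13. 15.] [64. 33.] 81.0 [[-8.0, -14.0], [25.0, -19.0], [35.0, 44.0], [2.0, 49.0]]
```

Request:
move_arm(
  deltas=[
    [[-0.002,0.0005,0,0],[-0.004,0.0015,0,0],[-0.004,0.0015,0,0]],
  ],
)

```text
time: 58.85
ee_pos: [0.5065, -0.3203, 0.0284]
tcp_rot: [-90.1, 0.0, 83.4]
wrist_force: [-2.5, 1.2, 13.7]
opening: 0.0313
```

```bash
python3 -c "
from h import *
held()"
```

```text
TCP [ 0.5065 -0.3203  0.0284] yaw [-90.1   0.   83.4] q [-3.230e+01  1.250e+01 -4.000e+00  7.340e+01  1.000e-01 -1.157e+02] open 0.0313 t 58.85
force [-2.5  1.2 13.7]
side 270 [16. 16.] [65. 38.] 88.3 [[-4.0, -15.0], [34.0, -17.0], [35.0, 48.0], [-2.0, 49.0]]
scene 233 [18. 15.] [30. 64.] 0.4 [[2.0, 47.0], [3.0, -16.0], [33.0, -16.0], [32.0, 47.0]]
```

Request:
move_arm(
  deltas=[
    [[-0.001,0.0005,0,0],[-0.002,0.0015,0,0],[-0.002,0.0015,0,0]],
  ],
)

```text
time: 59.25
ee_pos: [0.5063, -0.3225, 0.0269]
tcp_rot: [-90.1, 0.0, 83.4]
wrist_force: [-1.4, -0.0, 13.2]
opening: 0.0316
```

```bash
python3 -c "
from h import *
held()"
```

```text
TCP [ 0.5063 -0.3225  0.0269] yaw [-90.1   0.   83.4] q [ -32.5   12.6   -4.    73.3    0.  -115.9] open 0.0316 t 59.25
force [-1.4 -0.  13.2]
side 265 [16. 18.] [32. 64.] 1.9 [[-1.0, 49.0], [1.0, -15.0], [33.0, -14.0], [31.0, 50.0]]
scene 237 [17. 18.] [63. 32.] 88.4 [[0.0, -14.0], [32.0, -15.0], [34.0, 49.0], [2.0, 50.0]]
```

Request:
move_arm(
  deltas=[
    [[0,0,0,0],[0,0,0,0],[0,0,0,0],[0,0,0,0]],
  ],
  claw=0.05,
)

```text
time: 59.75
ee_pos: [0.5053, -0.3225, 0.0247]
tcp_rot: [-90.0, -0.0, 83.4]
wrist_force: [-0.3, 0.6, -0.6]
opening: 0.05
```

```bash
python3 -c "
from h import *
held()"
```

```text
TCP [ 0.5053 -0.3225  0.0247] yaw [-90.   -0.   83.4] q [ -32.5   12.8   -4.1   73.2    0.  -115.9] open 0.05 t 59.75
force [-0.3  0.6 -0.6]
side 223 [25. 23.] [31. 69.] 19.4 [[-2.0, 50.0], [21.0, -15.0], [51.0, -5.0], [28.0, 61.0]]
scene 245 [18. 19.] [28. 64.] 1.6 [[3.0, 51.0], [5.0, -13.0], [33.0, -12.0], [31.0, 51.0]]
```

Request:
move_arm(
  deltas=[
    [[0,-0.03,0,0],[0,-0.07,0,0],[0,-0.11,0,0],[0,-0.11,0,0]],
  ],
)

```text
time: 60.25
ee_pos: [0.5074, -0.324, 0.1413]
tcp_rot: [-90.4, 0.2, 83.4]
wrist_force: [-0.4, -0.6, -0.0]
opening: 0.0498
```

Run:
```python
from h import *
where(); spool(.51,-.305,.045,.012,.1)
for n in("wrist","side"):
    c=camera(n)
    for b in blobs(c,.012):
        if b["top"]<90: print(n,b["px"],b["n"],b["top"],b["rect"])
```

```text
TCP [ 0.5074 -0.324   0.1413] yaw [-90.4   0.2  83.4] q [ -32.6   10.7    6.5   85.3    0.  -115.9] open 0.0498 t 60.25
side 242 mean [ 0.506 -0.299  0.05 ] axis [-0.   -0.16  0.99] z [0.014 0.076] sd [0.0064 0.0086 0.0208]
scene 243 mean [ 0.518 -0.305  0.049] axis [-0.13 -0.09  0.99] z [0.014 0.075] sd [0.0064 0.0082 0.0209]
wrist [254. 217.] 2557 74 [ 506. -309.   32.   32.   84.]
wrist [ 20. 318.] 427 18 [ 738. -221.   34.   15.   28.]
side [322. 173.] 253 76 [ 505. -307.   32.   31.   83.]
side [237. 184.] 160 20 [ 729. -198.   42.   59.    2.]
side [208. 215.] 32 14 [739. -32.  56.  12.  76.]
side [163. 262.] 400 40 [740. 164.  49.  20.  87.]
side [281. 259.] 438 33 [514.  63.  66.  23.  33.]
```

Spool1 stands upright on the board at (506,-308) with its top at 75 mm. The disturbance has moved spool2 to about (514,63). Going there and checking from above.

Request:
move_arm(
  deltas=[
    [[0.048,-0.004,0.003,0],[0.096,-0.008,0.006,0],[0.144,-0.012,0.009,0],[0.192,-0.016,0.012,0],[0.24,-0.02,0.015,0]],
  ],
)

```text
time: 60.95
ee_pos: [0.5174, -0.0808, 0.1537]
tcp_rot: [-89.9, -0.0, 83.3]
wrist_force: [0.7, 0.5, 0.3]
opening: 0.05
```

Request:
move_arm(
  deltas=[
    [[0.038,0,0.0025,8],[0.076,0,0.005,16],[0.114,0,0.0075,24],[0.153,0,0.0098,32],[0.153,0,0.0098,40]],
  ],
)

```text
time: 61.45
ee_pos: [0.5255, 0.0741, 0.1533]
tcp_rot: [-89.9, 0.1, 43.3]
wrist_force: [-0.2, -1.3, 0.4]
opening: 0.0498
```

Request:
move_arm(
  deltas=[
    [[0,0,0,8],[0,0,0,10.4],[0,0,0,10.4]],
  ],
  claw=0.055,
)

```text
time: 61.75
ee_pos: [0.5257, 0.0706, 0.1536]
tcp_rot: [-89.9, 0.1, 33.0]
wrist_force: [-0.5, -0.4, -0.2]
opening: 0.055
```

Run:
```python
from h import *
where()
for n in("wrist","side","scene"):
    c=camera(n)
    for b in blobs(c,.012):
        if b["top"]<90: print(n,b["px"],b["n"],b["top"],b["rect"],b["col"])
    if n=="scene": cv2.imwrite("pics/s6.png",cv2.resize(c["color"],(800,600)))
```

```text
TCP [0.5257 0.0706 0.1536] yaw [-89.9   0.1  33. ] q [  7.6   1.6  -2.1  86.5   0.  -25.3] open 0.055 t 61.75
wrist [249. 167.] 2821 32 [514.  62.  66.  26.  34.] [254. 255. 255.]
side [322. 173.] 251 75 [ 507. -307.   31.   33.   47.] [223. 235. 240.]
side [237. 184.] 162 21 [ 729. -197.   61.   41.   89.] [ 77. 246. 254.]
side [227. 209.] 13 13 [706. -72.   5.  23.  10.] [37. 37. 36.]
side [212. 213.] 16 14 [731. -43.  13.  27.  10.] [44.5 43.  43. ]
side [163. 262.] 410 40 [739. 165.  50.  21.  90.] [ 40.  44. 219.]
side [281. 259.] 443 33 [514.  63.  66.  23.  35.] [244. 250. 252.]
scene [158. 179.] 273 74 [ 510. -311.   32.   32.   76.] [221. 235. 240.]
scene [289. 199.] 245 31 [520.  57.  69.  25.  34.] [222. 234. 242.]
scene [172. 244.] 241 19 [ 730. -199.   39.   59.    0.] [  0. 254. 255.]
scene [328. 256.] 61 40 [743. 161.  15.  38.   7.] [ 57.  60. 231.]
```

View pics/s6.png

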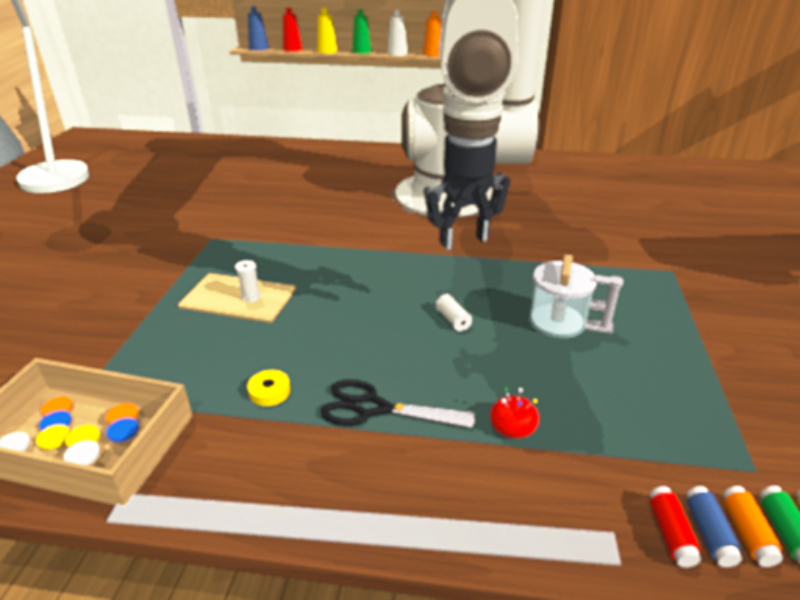

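The scene view shows spool1 standing on the board at (247,282), the lid on with the bobbins inside at (560,300), and spool2 lying at (453,312). Fetching spool2.

Request:
move_arm(
  deltas=[
    [[0,0.04,0,0],[0,0.08,0,0],[0,0.12,0,0],[0,0.148,0,0],[0,0.148,0,0]],
  ],
)

```text
time: 62.4
ee_pos: [0.5233, 0.0699, 0.0029]
tcp_rot: [-89.8, 0.4, 33.0]
wrist_force: [-0.4, -0.6, 0.0]
opening: 0.0547
```

Request:
move_arm(
  deltas=[
    [[0,0,0,0],[0,0,0,0],[0,0,0,0],[0,0,0,0],[0,0,0,0]],
  ],
  claw=0.0,
  newtons=20,
)

```text
time: 62.9
ee_pos: [0.5275, 0.0706, 0.0089]
tcp_rot: [-90.1, -0.2, 33.0]
wrist_force: [-0.1, 0.4, 5.5]
opening: 0.0315
```

Request:
move_arm(
  deltas=[
    [[0,-0.04,0,0],[0,-0.08,0,0],[0,-0.08,0,0]],
  ],
)

```text
time: 63.2
ee_pos: [0.5291, 0.0708, 0.0933]
tcp_rot: [-90.2, -0.5, 33.0]
wrist_force: [0.4, 0.3, -1.0]
opening: 0.0318
```

Request:
move_arm(
  deltas=[
    [[-0.0214,0,-0.039,-8],[-0.0428,0,-0.078,-16],[-0.0642,0,-0.117,-24],[-0.0856,0,-0.156,-32],[-0.107,0,-0.195,-40]],
  ],
)

```text
time: 63.7
ee_pos: [0.5425, -0.1523, 0.0872]
tcp_rot: [-90.0, -0.0, 73.2]
wrist_force: [0.7, -0.1, -1.0]
opening: 0.0317
```

Request:
move_arm(
  deltas=[
    [[-0.0207,0,-0.008,-8],[-0.0414,0,-0.016,-10.4],[-0.0414,0,-0.016,-10.4],[-0.0414,0,-0.016,-10.4]],
  ],
)

```text
time: 64.1
ee_pos: [0.5455, -0.195, 0.0868]
tcp_rot: [-90.0, -0.0, 83.1]
wrist_force: [0.3, 0.4, -0.9]
opening: 0.0318
```

```bash
python3 -c "
from h import *
held(.03)"
```

```text
TCP [ 0.5455 -0.195   0.0868] yaw [-90.   -0.   83.1] q [ -19.7    8.6   -1.9   79.5    0.  -102.8] open 0.0318 t 64.1
force [ 0.3  0.4 -0.9]
side 222 [-6. 11.] [63. 54.] 23.6 [[-46.0, 23.0], [-24.0, -27.0], [34.0, -1.0], [12.0, 48.0]]
scene 204 [-12.  13.] [67. 45.] 2.2 [[-46.0, 34.0], [-45.0, -11.0], [22.0, -8.0], [21.0, 37.0]]
```

Request:
move_arm(
  deltas=[
    [[0,0.04,0,0],[0,0.07,0,0],[0,0.0785,0,0],[0,0.0785,0,0]],
  ],
)

```text
time: 64.6
ee_pos: [0.5452, -0.1937, 0.0083]
tcp_rot: [-89.9, -0.0, 83.3]
wrist_force: [1.2, 0.5, -1.3]
opening: 0.0315
```

Request:
move_arm(
  deltas=[
    [[-0.002,0,0,0],[-0.004,0,0,0],[-0.004,0,0,0],[-0.004,0,0,0]],
  ],
)

```text
time: 65.0
ee_pos: [0.5454, -0.1989, 0.009]
tcp_rot: [-90.0, 0.0, 83.2]
wrist_force: [-0.3, -0.3, -0.1]
opening: 0.0315
```

Request:
move_arm(
  deltas=[
    [[-0.0015,0,0,0],[-0.0015,0,0,0],[-0.0015,0,0,0]],
  ],
)

```text
time: 65.3
ee_pos: [0.5451, -0.2002, 0.0086]
tcp_rot: [-90.0, -0.0, 83.2]
wrist_force: [0.5, 1.9, 0.9]
opening: 0.0315
```

Request:
move_arm(
  deltas=[
    [[-0.0015,0,0,0],[-0.0015,0,0,0],[-0.0015,0,0,0]],
  ],
)

```text
time: 65.6
ee_pos: [0.545, -0.2003, 0.0088]
tcp_rot: [-90.0, -0.2, 83.3]
wrist_force: [0.3, 9.4, 3.3]
opening: 0.0317
```

Request:
move_arm(
  deltas=[
    [[-0.0008,-0.002,0,0],[-0.0018,-0.004,0,0],[-0.003,-0.006,0,0],[-0.0045,-0.0083,0,0],[-0.0062,-0.0105,0,0]],
  ],
)

```text
time: 66.1
ee_pos: [0.5442, -0.2068, 0.0188]
tcp_rot: [-90.0, -0.1, 83.3]
wrist_force: [1.5, 6.3, -1.2]
opening: 0.0315
```

```bash
python3 -c "
from h import *
held()"
```

```text
TCP [ 0.5442 -0.2068  0.0188] yaw [-90.   -0.1  83.3] q [-2.090e+01  1.070e+01 -7.200e+00  7.220e+01  1.000e-01 -1.042e+02] open 0.0315 t 66.1
force [ 1.5  6.3 -1.2]
side 173 [-3. 24.] [35. 67.] 74.7 [[-40.0, 16.0], [25.0, -2.0], [34.0, 32.0], [-30.0, 50.0]]
scene 177 [-9. 13.] [66. 39.] 8.5 [[-44.0, 27.0], [-38.0, -11.0], [27.0, -1.0], [21.0, 37.0]]
```

Request:
move_arm(
  deltas=[
    [[-0.001,-0.0005,0,0],[-0.002,-0.001,0,0],[-0.003,-0.002,0,0],[-0.004,-0.003,0,0],[-0.005,-0.004,0,0]],
  ],
)

```text
time: 66.7
ee_pos: [0.5437, -0.2113, 0.023]
tcp_rot: [-90.0, -0.2, 83.3]
wrist_force: [1.1, 9.6, 0.5]
opening: 0.0316
```

```bash
python3 -c "
from h import *
held()"
```

```text
TCP [ 0.5437 -0.2113  0.023 ] yaw [-90.   -0.2  83.3] q [ -21.3   10.7   -6.7   72.7    0.2 -104.6] open 0.0316 t 66.7
force [1.1 9.6 0.5]
side 163 [ 1. 24.] [33. 62.] 79.2 [[-33.0, 13.0], [28.0, 2.0], [35.0, 34.0], [-27.0, 46.0]]
scene 183 [-5.  6.] [64. 38.] 23.6 [[-42.0, 10.0], [-27.0, -24.0], [32.0, 2.0], [17.0, 36.0]]
```

Request:
move_arm(
  deltas=[
    [[-0.0012,-0.0008,0,0],[-0.0024,-0.0017,0,0],[-0.0036,-0.0026,0,0],[-0.0048,-0.0035,0,0],[-0.006,-0.0045,0,0]],
  ],
)

```text
time: 67.3
ee_pos: [0.5431, -0.2175, 0.0276]
tcp_rot: [-90.0, -0.2, 83.3]
wrist_force: [1.4, 8.1, 0.7]
opening: 0.0316
```

```bash
python3 -c "
from h import *
held()"
```

```text
TCP [ 0.5431 -0.2175  0.0276] yaw [-90.   -0.2  83.3] q [ -21.9   10.7   -6.1   73.2    0.2 -105.2] open 0.0316 t 67.3
force [1.4 8.1 0.7]
side 159 [1. 8.] [63. 38.] 33.2 [[-36.0, 6.0], [-16.0, -25.0], [37.0, 9.0], [17.0, 41.0]]
scene 183 [-2.  5.] [66. 34.] 29.5 [[-39.0, 4.0], [-22.0, -26.0], [35.0, 6.0], [18.0, 36.0]]
```

Request:
move_arm(
  deltas=[
    [[-0.0016,-0.0009,0,0],[-0.0032,-0.0018,0,0],[-0.0048,-0.0027,0,0],[-0.0064,-0.0035,0,0],[-0.008,-0.0042,0,0]],
  ],
)

```text
time: 67.9
ee_pos: [0.5422, -0.2256, 0.032]
tcp_rot: [-90.0, -0.2, 83.3]
wrist_force: [1.4, 9.4, 2.1]
opening: 0.0311
```

```bash
python3 -c "
from h import *
held()"
```

```text
TCP [ 0.5422 -0.2256  0.032 ] yaw [-90.   -0.2  83.3] q [ -22.7   10.9   -5.4   73.7    0.2 -106. ] open 0.0311 t 67.9
force [1.4 9.4 2.1]
side 156 [-19.  12.] [ 64. 110.] 88.8 [[-75.0, -19.0], [35.0, -21.0], [37.0, 42.0], [-73.0, 45.0]]
scene 217 [-20.  11.] [ 62. 111.] 89.3 [[-76.0, -19.0], [35.0, -20.0], [36.0, 41.0], [-75.0, 43.0]]
```

```bash
sed -i 's/(abs(t)<.02)/(t>-.02)\&(t<.009)/' h.py; python3 -c "
from h import *
held()"
```

```text
TCP [ 0.5422 -0.2258  0.0321] yaw [-90.   -0.1  83.3] q [-2.270e+01  1.090e+01 -5.400e+00  7.370e+01  1.000e-01 -1.059e+02] open 0.0318 t 68.0
force [1.  6.5 3.3]
side 97 [14. 18.] [33. 34.] 35.0 [[-9.0, 22.0], [10.0, -6.0], [38.0, 13.0], [18.0, 41.0]]
scene 161 [1. 6.] [64. 33.] 33.5 [[-34.0, 3.0], [-16.0, -25.0], [37.0, 10.0], [19.0, 38.0]]
```

Request:
move_arm(
  deltas=[
    [[-0.0016,-0.0005,0,0],[-0.0032,-0.001,0,0],[-0.0048,-0.0015,0,0],[-0.0064,-0.002,0,0],[-0.008,-0.0023,0,0]],
  ],
)

```text
time: 68.6
ee_pos: [0.5413, -0.2336, 0.0346]
tcp_rot: [-90.0, -0.1, 83.3]
wrist_force: [0.6, 10.4, 5.9]
opening: 0.0312
```

```bash
python3 -c "
from h import *
held()"
```

```text
TCP [ 0.5413 -0.2336  0.0346] yaw [-90.   -0.1  83.3] q [-2.340e+01  1.110e+01 -4.900e+00  7.400e+01  1.000e-01 -1.067e+02] open 0.0312 t 68.6
force [ 0.6 10.4  5.9]
side 100 [ 7. 12.] [55. 35.] 43.9 [[-25.0, 5.0], [-1.0, -20.0], [39.0, 18.0], [14.0, 43.0]]
scene 174 [4. 6.] [67. 32.] 43.6 [[-31.0, -6.0], [-10.0, -28.0], [39.0, 18.0], [18.0, 41.0]]
```

Request:
move_arm(
  deltas=[
    [[-0.002,-0.0005,0,0],[-0.004,-0.001,0,0],[-0.006,-0.0015,0,0],[-0.008,-0.002,0,0],[-0.01,-0.002,0,0]],
  ],
)

```text
time: 69.2
ee_pos: [0.5401, -0.2439, 0.0366]
tcp_rot: [-90.0, -0.1, 83.3]
wrist_force: [-0.3, 5.5, 4.7]
opening: 0.0316
```

```bash
python3 -c "
from h import *
held()"
```

```text
TCP [ 0.5401 -0.2439  0.0366] yaw [-90.   -0.1  83.3] q [-2.440e+01  1.140e+01 -4.300e+00  7.430e+01  1.000e-01 -1.076e+02] open 0.0316 t 69.2
force [-0.3  5.5  4.7]
side 134 [ 9. 10.] [61. 34.] 55.5 [[-22.0, -5.0], [6.0, -24.0], [40.0, 26.0], [12.0, 45.0]]
scene 199 [-15.  22.] [65. 87.] 56.5 [[-69.0, 19.0], [3.0, -29.0], [39.0, 25.0], [-33.0, 73.0]]
```

Request:
move_arm(
  deltas=[
    [[-0.003,0,0,0],[-0.006,0,0,0],[-0.008,0,0,0],[-0.01,0,0,0],[-0.012,0.0005,0,0]],
  ],
)

```text
time: 69.8
ee_pos: [0.5386, -0.2561, 0.0362]
tcp_rot: [-90.0, -0.1, 83.3]
wrist_force: [-0.6, 4.5, 6.1]
opening: 0.0317
```

```bash
sed -i 's/(abs(s)<.075)/(s>-.035)\&(s<.075)/' h.py; python3 -c "
from h import *
held()"
```

```text
TCP [ 0.5386 -0.2561  0.0362] yaw [-90.   -0.1  83.3] q [-2.550e+01  1.200e+01 -3.700e+00  7.430e+01  1.000e-01 -1.087e+02] open 0.0317 t 69.8
force [-0.6  4.5  6.1]
side 162 [11. 12.] [65. 38.] 72.0 [[-17.0, -14.0], [19.0, -25.0], [39.0, 37.0], [3.0, 48.0]]
scene 205 [14.  8.] [65. 31.] 75.8 [[-9.0, -20.0], [21.0, -27.0], [37.0, 36.0], [7.0, 43.0]]
```

Tilt is about 73°. Placing it here would bring a finger into spool1, so I'll carry it over spool1 to the far half of the board.

Request:
move_arm(
  deltas=[
    [[0,-0.03,0,0],[0,-0.06,0,0],[0,-0.09,0,0],[0,-0.09,0,0]],
  ],
)

```text
time: 70.3
ee_pos: [0.5399, -0.2577, 0.1302]
tcp_rot: [-90.3, 0.2, 83.2]
wrist_force: [0.0, -0.4, -0.9]
opening: 0.0313
```

Request:
move_arm(
  deltas=[
    [[-0.03,0,0.005,0],[-0.06,0,0.01,0],[-0.09,0,0.015,0],[-0.125,0,0.02,0],[-0.125,0,0.02,0]],
  ],
)

```text
time: 70.8
ee_pos: [0.5021, -0.3819, 0.1243]
tcp_rot: [-89.9, 0.0, 83.0]
wrist_force: [0.1, 0.2, -0.3]
opening: 0.0314
```

Request:
move_arm(
  deltas=[
    [[0,0.03,0,0],[0,0.06,0,0],[0,0.08,0,0],[0,0.086,0,0],[0,0.086,0,0]],
  ],
)

```text
time: 71.3
ee_pos: [0.5032, -0.378, 0.0389]
tcp_rot: [-89.9, -0.0, 83.2]
wrist_force: [-0.1, 0.3, -0.1]
opening: 0.0317
```

```bash
python3 -c "
from h import *
held()"
```

```text
TCP [ 0.5032 -0.378   0.0389] yaw [-89.9  -0.   83.2] q [ -36.9   16.4    1.9   75.6   -0.  -120.1] open 0.0317 t 71.3
force [-0.1  0.3 -0.1]
side 102 [38. 11.] [65. 72.] 89.4 [[2.0, -21.0], [74.0, -22.0], [75.0, 42.0], [3.0, 43.0]]
scene 301 [36.  6.] [68. 80.] 85.6 [[-6.0, -25.0], [73.0, -31.0], [79.0, 37.0], [-1.0, 43.0]]
```

```bash
sed -i 's/(s<.075)/(s<.046)/; s/(t<.009)/(t<.02)/' h.py; python3 -c "
from h import *
held()"
```

```text
TCP [ 0.5038 -0.3783  0.0397] yaw [-90.    0.   83.2] q [ -36.9   16.4    2.    75.6   -0.  -120.1] open 0.0315 t 71.4
force [ 0.4  0.4 -0.4]
side 145 [ 9. 12.] [64. 37.] 65.1 [[-21.0, -9.0], [12.0, -24.0], [39.0, 34.0], [6.0, 49.0]]
scene 239 [ 9. 10.] [66. 40.] 69.9 [[-21.0, -14.0], [16.0, -28.0], [39.0, 34.0], [2.0, 47.0]]
```

Request:
move_arm(
  deltas=[
    [[0,0.002,0,0],[0,0.004,0,0],[0,0.004,0,0]],
  ],
)

```text
time: 71.8
ee_pos: [0.5041, -0.3789, 0.0376]
tcp_rot: [-90.1, 0.1, 83.2]
wrist_force: [-2.9, 0.9, 11.8]
opening: 0.0312
```

Request:
move_arm(
  deltas=[
    [[-0.001,0.001,0,0],[-0.003,0.002,0,0],[-0.003,0.002,0,0]],
  ],
)

```text
time: 72.1
ee_pos: [0.5041, -0.3821, 0.0362]
tcp_rot: [-90.2, 0.1, 83.2]
wrist_force: [-2.7, 2.3, 15.3]
opening: 0.0317
```

```bash
python3 -c "
from h import *
held()"
```

```text
TCP [ 0.5041 -0.3821  0.0362] yaw [-90.2   0.1  83.2] q [ -37.2   16.6    1.9   75.1    0.  -120.4] open 0.0317 t 72.1
force [-2.7  2.3 15.3]
side 142 [24. 11.] [31. 68.] 5.8 [[5.0, 44.0], [12.0, -24.0], [43.0, -21.0], [36.0, 47.0]]
scene 243 [12.  9.] [65. 37.] 76.1 [[-14.0, -18.0], [22.0, -27.0], [38.0, 37.0], [2.0, 46.0]]
```

Request:
move_arm(
  deltas=[
    [[-0.002,0,0,0],[-0.004,0.001,0,0],[-0.006,0.002,0,0],[-0.006,0.002,0,0]],
  ],
)

```text
time: 72.6
ee_pos: [0.5033, -0.3878, 0.0336]
tcp_rot: [-90.1, 0.1, 83.2]
wrist_force: [-1.9, 1.9, 12.0]
opening: 0.0311
```

```bash
python3 -c "
from h import *
held()"
```

```text
TCP [ 0.5033 -0.3878  0.0336] yaw [-90.1   0.1  83.2] q [ -37.6   17.1    2.2   74.9    0.  -120.8] open 0.0311 t 72.6
force [-1.9  1.9 12. ]
side 155 [23. 16.] [30. 65.] 10.8 [[2.0, 45.0], [14.0, -19.0], [44.0, -13.0], [32.0, 51.0]]
scene 247 [13. 12.] [64. 37.] 80.8 [[-10.0, -16.0], [26.0, -22.0], [37.0, 41.0], [0.0, 47.0]]
```

Request:
move_arm(
  deltas=[
    [[-0.002,0.0005,0,0],[-0.004,0.0015,0,0],[-0.004,0.002,0,0],[-0.004,0.002,0,0]],
  ],
)

```text
time: 73.1
ee_pos: [0.503, -0.3917, 0.0317]
tcp_rot: [-90.2, 0.1, 83.2]
wrist_force: [-1.4, 2.0, 11.1]
opening: 0.0315
```

```bash
python3 -c "
from h import *
held()"
```

```text
TCP [ 0.503  -0.3917  0.0317] yaw [-90.2   0.1  83.2] q [ -37.9   17.4    2.4   74.8    0.  -121.2] open 0.0315 t 73.1
force [-1.4  2.  11.1]
side 163 [16. 15.] [64. 30.] 82.0 [[-3.0, -14.0], [27.0, -19.0], [35.0, 45.0], [6.0, 49.0]]
scene 251 [17. 12.] [64. 33.] 88.0 [[-1.0, -19.0], [32.0, -20.0], [34.0, 44.0], [1.0, 45.0]]
```

Request:
move_arm(
  deltas=[
    [[-0.002,0.0005,0,0],[-0.003,0.0015,0,0],[-0.003,0.002,0,0],[-0.003,0.002,0,0]],
  ],
)

```text
time: 73.6
ee_pos: [0.5027, -0.3947, 0.0299]
tcp_rot: [-90.2, 0.1, 83.2]
wrist_force: [-2.5, 2.0, 12.5]
opening: 0.032
```

```bash
python3 -c "
from h import *
held()"
```

```text
TCP [ 0.5027 -0.3947  0.0299] yaw [-90.2   0.1  83.2] q [ -38.2   17.7    2.5   74.6    0.  -121.4] open 0.032 t 73.6
force [-2.5  2.  12.5]
side 158 [15. 16.] [63. 33.] 83.8 [[-5.0, -13.0], [28.0, -17.0], [35.0, 46.0], [2.0, 49.0]]
scene 251 [15. 14.] [38. 64.] 0.2 [[-3.0, 46.0], [-3.0, -18.0], [34.0, -18.0], [34.0, 46.0]]
```

Request:
move_arm(
  deltas=[
    [[-0.0005,0.0005,0,0],[-0.001,0.0015,0,0],[-0.001,0.0015,0,0],[-0.001,0.0015,0,0]],
  ],
)

```text
time: 74.1
ee_pos: [0.5027, -0.396, 0.0291]
tcp_rot: [-90.2, 0.1, 83.2]
wrist_force: [-2.0, 2.3, 16.7]
opening: 0.0314
```

```bash
python3 -c "
from h import *
held()"
```

```text
TCP [ 0.5027 -0.396   0.0291] yaw [-90.2   0.1  83.2] q [ -38.2   17.8    2.5   74.5    0.  -121.5] open 0.0314 t 74.1
force [-2.   2.3 16.7]
side 160 [19. 15.] [33. 64.] 1.5 [[1.0, 47.0], [3.0, -17.0], [36.0, -16.0], [34.0, 48.0]]
scene 255 [16. 15.] [35. 64.] 2.8 [[-3.0, 46.0], [0.0, -18.0], [35.0, -17.0], [32.0, 47.0]]
```

Request:
move_arm(
  deltas=[
    [[0,0,0,0],[0,0,0,0],[0,0,0,0],[0,0,0,0]],
  ],
  claw=0.05,
)

```text
time: 74.6
ee_pos: [0.5016, -0.3952, 0.0256]
tcp_rot: [-90.0, -0.0, 83.2]
wrist_force: [-0.2, -0.2, -0.3]
opening: 0.0502
```

Request:
move_arm(
  deltas=[
    [[0,-0.03,0,0],[0,-0.07,0,0],[0,-0.12,0,0],[0,-0.16,0,0],[0,-0.16,0,0]],
  ],
)

```text
time: 75.1
ee_pos: [0.5032, -0.3965, 0.1929]
tcp_rot: [-90.4, 0.3, 83.2]
wrist_force: [-0.1, 0.5, 0.3]
opening: 0.0503
```

Request:
move_arm(
  deltas=[
    [[0.05,0,0,0],[0.1,0,0,0],[0.15,0,0,0],[0.15,0,0,0],[0.15,0,0,0]],
  ],
)

```text
time: 75.6
ee_pos: [0.5196, -0.2453, 0.186]
tcp_rot: [-90.0, 0.0, 83.4]
wrist_force: [-0.3, -0.4, -0.3]
opening: 0.0501
```

Run:
```python
from h import *
where()
ims=[]
for n in("side","scene"):
    c=camera(n); ims.append(c["color"]); print(n)
    for b in blobs(c,.012):
        p=b["P"]; print(b["px"],b["n"],b["top"],b["rect"],b["col"])
spool(.506,-.308,.024,.014,.1); spool(.505,-.38,.024,.014,.1)
cv2.imwrite("pics/f1.png",np.hstack([cv2.resize(ims[0][130:250,270:390],(400,400)),cv2.resize(ims[1][120:240,100:220],(400,400))]))
```

```text
TCP [ 0.5196 -0.2453  0.186 ] yaw [-90.    0.   83.4] q [ -25.3    7.7    8.    90.3   -0.  -108.6] open 0.0501 t 75.6
side
[325. 168.] 413 76 [ 504. -343.  103.   32.   87.] [224. 235. 241.]
[237. 184.] 159 21 [ 729. -198.   42.   60.    1.] [ 78. 248. 254.]
[225. 203.] 13 13 [724. -95.  22.   8.   8.] [50. 50. 46.]
[213. 212.] 15 13 [734. -50.   8.  31.   6.] [34. 34. 33.]
[163. 262.] 406 40 [739. 164.  21.  51.   1.] [ 46.  52. 238.]
[260. 319.] 4369 115 [494. 242.  15.  64.  83.] [230. 231. 230.]
scene
[364. 189.] 1879 102 [503. 279.  96.  65.  83.] [208. 212. 207.]
[134. 177.] 278 74 [ 507. -382.   32.   33.   86.] [218.  232.5 238. ]
[158. 179.] 276 74 [ 512. -309.   32.   32.   36.] [220. 233. 240.]
[172. 244.] 239 19 [ 731. -199.   37.   59.    0.] [  0. 254. 255.]
[328. 256.] 59 39 [742. 160.  15.  43.   1.] [ 55.  57. 250.]
side 234 mean [ 0.506 -0.299  0.051] axis [-0.01 -0.16  0.99] z [0.015 0.076] sd [0.0064 0.0086 0.02  ]
scene 234 mean [ 0.517 -0.305  0.051] axis [-0.15 -0.09  0.98] z [0.016 0.075] sd [0.0065 0.0081 0.0197]
side 131 mean [ 0.501 -0.372  0.061] axis [-0.22  0.22 -0.95] z [0.019 0.076] sd [0.0066 0.0079 0.0168]
scene 243 mean [ 0.514 -0.377  0.051] axis [-0.18 -0.09  0.98] z [0.015 0.074] sd [0.0065 0.0082 0.0199]
```

View pics/f1.png

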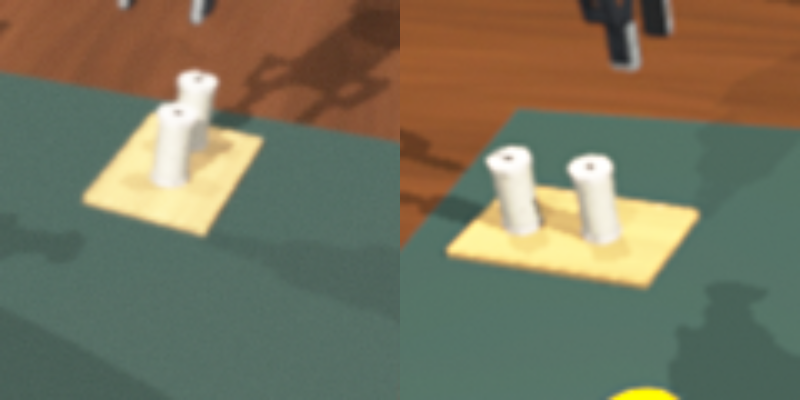

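Both spools stand on the board: side view at (175,145) and (197,110), scene view at (600,200) and (515,190), tops at 74–76 mm. The lid bar is still at -7°, where it stopped when screwed down. Handing in.

```bash
python3 -c "
from h import *
job_done(); print(get_obs()['time'])"
```

```text
the job is handed in; nothing more can be done
the job is handed in; nothing more can be done
```

I did all of the task and handed the job in at about 76 s of the 200 s allowed. No verdict came back.

- **Lid:** I unscrewed it about 127° (2.2 rad) and swung it about 86° aside. Afterwards I swung it home and screwed it down until the torque rose sharply at the stop. In the last pictures its bar is at about -7°, where it stopped.
- **Bobbins:** only three were present. They are stacked inside the canister well below the rim, and they were still visible through the glass after the lid was closed. No loose bobbin was found in any view.
- **Spools:** I tilted each one against the board's edge while holding it by one end, then pressed and dragged it upright on the board. Two earlier tries at letting spool1 swing down under its own weight dropped it back on the table. Spool2 was moved about 14 cm while I worked on spool1, probably by the announced disturbance.
- **Last checks:** the final views show both spools standing on the board, about 73 mm apart, with tops at 74–76 mm. The scene and side cameras differ by about 5 mm throughout. Tilt fitted to one-sided points read 5–18° off vertical, but the top heights and the pictures show the spools upright, so I did not rely on those fits.
- **Bystanders:** the tape and pincushion measured where they began. The scissors were not touched, but my last measurement saw them only in part.

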